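# Load the light-sensitive reference standards into the lane reader

### The job

Before today's reading the three-lane reader has to be checked with its fluorescent reference standards, two or three of which lie hidden in the four identical lidded pots, one to a pot (the other pots are empty): lift the lids one pot at a time, and slide each standard you find, window end first, along a free lane under the reader's hood until it is fully home against the stop. The standards fade in the light, so never have two pots open at once, and leave every pot upright with its lid properly seated. When all the standards are home and all the pots are shut, press the green read button fully down and let go.

Things in the scene. Friction and masses are not known exactly. Their poses are not given: they have to be found in the camera images.
- pot_1_rim (a point): One of four identical loose dark grey opaque round pots with a blank white label, 94 mm outside and 86 mm inside diameter, 52 mm high, inner floor 5 mm above the table, 0.35 kg. This point: centre of its mouth, level with the rim; z up.
- pot_2_rim (a point): One of four identical loose dark grey opaque round pots with a blank white label, 94 mm outside and 86 mm inside diameter, 52 mm high, inner floor 5 mm above the table, 0.35 kg. This point: centre of its mouth, level with the rim; z up.
- pot_3_rim (a point): One of four identical loose dark grey opaque round pots with a blank white label, 94 mm outside and 86 mm inside diameter, 52 mm high, inner floor 5 mm above the table, 0.35 kg. This point: centre of its mouth, level with the rim; z up.
- pot_4_rim (a point): One of four identical loose dark grey opaque round pots with a blank white label, 94 mm outside and 86 mm inside diameter, 52 mm high, inner floor 5 mm above the table, 0.35 kg. This point: centre of its mouth, level with the rim; z up.
- lid_1_knob (a point): One of four identical loose lids (lid N starts on pot N): disc 96 mm across, 6 mm thick; below it a centring plug 6 mm deep (80 mm across); on top a black round knob 26 mm across, 28 mm tall; about 0.09 kg. This point: the knob's centre, 14 mm above the disc's top face, 26 mm above the plug's underside, 20 mm above the pot's rim when seated; z up the knob.
- lid_2_knob (a point): One of four identical loose lids (lid N starts on pot N): disc 96 mm across, 6 mm thick; below it a centring plug 6 mm deep (80 mm across); on top a black round knob 26 mm across, 28 mm tall; about 0.09 kg. This point: the knob's centre, 14 mm above the disc's top face, 26 mm above the plug's underside, 20 mm above the pot's rim when seated; z up the knob.
- lid_3_knob (a point): One of four identical loose lids (lid N starts on pot N): disc 96 mm across, 6 mm thick; below it a centring plug 6 mm deep (80 mm across); on top a black round knob 26 mm across, 28 mm tall; about 0.09 kg. This point: the knob's centre, 14 mm above the disc's top face, 26 mm above the plug's underside, 20 mm above the pot's rim when seated; z up the knob.
- lid_4_knob (a point): One of four identical loose lids (lid N starts on pot N): disc 96 mm across, 6 mm thick; below it a centring plug 6 mm deep (80 mm across); on top a black round knob 26 mm across, 28 mm tall; about 0.09 kg. This point: the knob's centre, 14 mm above the disc's top face, 26 mm above the plug's underside, 20 mm above the pot's rim when seated; z up the knob.
- standard_1_fin (a point): Standard: green window and green fin top (may be absent), starts in a pot: plate 52x24x6 mm, 0.06 kg, with an upright finger fin 18 mm long, 10 mm thick, top 38 mm above the underside. This point: the fin's centre, 22 mm above the underside; the plate reaches 41 mm ahead (+x, window end) and 11 mm behind. z up; the fin's flat sides face +y and -y.
- standard_2_fin (a point): Standard: orange window and orange fin top (may be absent), starts in a pot: plate 52x24x6 mm, 0.06 kg, with an upright finger fin 18 mm long, 10 mm thick, top 38 mm above the underside. This point: the fin's centre, 22 mm above the underside; the plate reaches 41 mm ahead (+x, window end) and 11 mm behind. z up; the fin's flat sides face +y and -y.
- standard_3_fin (a point): Standard: pink window and pink fin top (may be absent), starts in a pot: plate 52x24x6 mm, 0.06 kg, with an upright finger fin 18 mm long, 10 mm thick, top 38 mm above the underside. This point: the fin's centre, 22 mm above the underside; the plate reaches 41 mm ahead (+x, window end) and 11 mm behind. z up; the fin's flat sides face +y and -y.
- lane_1 (a point): One of the reader's three like lanes, 58 mm apart: where the fin's centre is when a standard is fully home, 32 mm above the table. x points into the lane, z up. Lane floor 10 mm above the table; hood front face 18 mm ahead of this point, end stop 41 mm ahead. In front of the hood the lane is open above for 70 mm, between 8 mm high rails: 39 mm apart at the near end, 27 mm for the last 24 mm.
- lane_2 (a point): One of the reader's three like lanes, 58 mm apart: where the fin's centre is when a standard is fully home, 32 mm above the table. x points into the lane, z up. Lane floor 10 mm above the table; hood front face 18 mm ahead of this point, end stop 41 mm ahead. In front of the hood the lane is open above for 70 mm, between 8 mm high rails: 39 mm apart at the near end, 27 mm for the last 24 mm.
- lane_3 (a point): One of the reader's three like lanes, 58 mm apart: where the fin's centre is when a standard is fully home, 32 mm above the table. x points into the lane, z up. Lane floor 10 mm above the table; hood front face 18 mm ahead of this point, end stop 41 mm ahead. In front of the hood the lane is open above for 70 mm, between 8 mm high rails: 39 mm apart at the near end, 27 mm for the last 24 mm.
- reader: White bench reader fixed to the table, 150 mm deep (x), 214 wide (y), 53 high: loading apron on the near side, hood with the read button on top on the far side. Lane mouths under the hood are 27 mm wide, 12 mm high, each behind a light rubber flap that the plate pushes inward. Origin: centre of its underside; x points away from the loading side, into the lanes.
- read_button_top (a point): Top centre of the reader's round green read button, 22 mm in diameter, on top of the hood, a little right of its middle; pressed straight down, sprung back.
- read_button (a joint): Travel of the read button: 0 released, 0.006 m fully down; about 5 N fully down.
- tape_roll: Bystander: roll of tape, 100 mm across, 25 mm high, flat on the table behind the free space. Origin: centre of its underside.

How it is judged:
By the outcome, as a careful person would: the job done as asked, in the order asked, and still so for the second after the job is handed in, with the robot touching nothing.
Of standard_1, standard_2, standard_3 only 2 to 3 are there at a start; the rules pass over those that are not, and their reading is None.
At some moment in a run one of pot_1, pot_2, pot_3, pot_4 may be knocked a few centimetres aside while the robot is not near it.
Once in a run the grip may slacken for a moment while it holds something.
It also fails if it takes over 210 s, if anything falls off the work surface, if the arm or the gripper's body presses on something with over 40 N, if the wrist force passes 120 N, or if a joint passes its speed limit or range.

### The arm

A 7-joint arm with a two-finger parallel gripper is mounted at the origin on a cart in front of the work surface, level with it; the furniture and walls round the work are solid. World frame = base frame: x ahead of the robot, y to its left, z up, the work surface at z = 0. Lengths are in m, angles in rad, forces in N, time in s.
With the tool pointing down it reaches from about 0.4 to 0.875 m from the base axis. Payload 4.4 kg.
Tool frame: the origin (TCP) lies on the mounting face of the last link; the fingertips stand 173 mm ahead of it and the grasp point (between the pads) lies ctrl.pinch_z ahead of it (ctrl.pinch_z is the distance from the TCP to the grasp point, in m); z points along the fingers, y is the line along which they close (so a half turn about z gives the same grasp; the last joint's range is limited). The gripper opens to 85 mm and grips with 20 to 120 N. Pads are 22 mm wide; open, the fingers measure 114 mm over their backs; the gripper's body (76 mm by 85 mm) begins 54 mm behind the grasp point. The pads swing forward as they close: fully open they stand 13 mm farther back than shut.
Start: joints at [1.21, 0.628, 0.038, 1.517, -0.027, 0.996, -0.02], TCP at [0.189, -0.622, 0.405] pointing down, gripper open.
Joint ranges: [-3.06, 3.06], [-0.37, 2.12], [-1.25, 1.32], [0.18, 2.47], [-1.1, 4.24], [0.23, 1.98], [-2.94, 2.94]. Speed limits (rad/s): [2.57, 2.57, 3.14, 3.14, 3.14, 3.14, 3.14].

### API

Orientations are given as a 3x3 rotation matrix whose columns are the frame's x, y, z axes.
In Python, from cell import monitor, optics, order, ctrl gives the robot as it stands.
- The arm moves only by the tool step_arm, never from a script. Its argument "deltas" is a list of rows, each an object with "linear": the shift along the tool's x, y, z scaled (see below), a list of three; "angular": the turn, a rotation vector about the tool's x, y, z scaled (see below), a list of three; "fingers": the closure, from -1 (fully open) to 1 (shut). A call has 1 to 20 rows; each row is the pose to reach, as a shift and turn from the pose commanded when the call began, along the tool's axes at that moment, turning the shorter way round; what a row does not reach only later rows make up. The controller multiplies each number of a shift by 10 cm and each number of a turn by pi rad. A row lasts 1/12 s, in which the tool goes at most 41.7 mm and 7.16 degrees, less where a joint would pass 70% of its speed; a pose out of reach is approached as far as the arm can. A call with a number of a shift or a turn outside -1 to 1 is refused whole. A call with a gripper value outside its range is refused whole. The fingers move at their own pace and stop on an object; the grip force is fixed at half the most. Time passes only in rows, so rows that repeat a pose let the fingers close. It gives the time, the measured TCP pose, the force, the opening and the grip force at its end, in the units of the state.
- monitor.get_state(): the state, without advancing time (a new reading comes with each control period).
- optics.grab_frame(name): name is "scene" or "top" or "wrist"; returns the picture (480x640x3 uint8, red, green, blue); there is no depth.
- optics.camera_info(name): a dict with "fov_y" (degrees; the focal length in pixels is half the picture's height over the tangent of half this angle, whatever the lens; pixels are square), "cx", "cy" (the principal point, pixels), "world_to_cam" (4x4, takes a point from world to camera coordinates). Camera axes: x right, y down, z forward; pixel columns grow to the right and rows downward; lengths in m; the calibration is good to about 2 mm. A picture is of the moment at which its call begins: read the wrist's pose just before it. camera_info takes no time and is no camera call; for the wrist camera it gives the pose at the moment of the call.
- order.sign_off(): hands the job in; it is judged then, once.
Trained networks look in the newest picture that a camera, given by its name, has taken for a name from the list of things; names that differ only in an ending like _2 or _b are one class to them, and where a whole thing is asked for, a point or a joint stands for the part that bears it (a point fixed in the world has none). Each returns a list of dicts, best first, with "p" (0 to 1); they miss things now and then, are a little off and sometimes report something else, mostly with a low value. They report only what shows in the picture. A call takes as long as a camera call.
- optics.find_in(query, camera): "centre" ([column, row] in pixels, amid what is visible of it).
- optics.cut_out(query, camera): "region" (480x640 bool, what is visible of it) and "centre" ([column, row] in pixels, amid what is visible of it).
The state is a dict: "t": time; "joint_pos": joint angles; "joint_velocities": joint speeds; "effort": joint torques, N m; "ee_pos": TCP position; "tool_rot": TCP orientation; "ft_force": force on the tool from outside, world axes, zero at the start; "moment": the same for the moment, N m; "grip_width": finger opening in m; "finger_force": force on a finger pad.
Only numpy, scipy, OpenCV 4.12 (cv2) and the standard library are available. Lean on these libraries where they do the work, as an engineer would, in place of code of your own. Each camera call takes 0.05 s, during which the arm holds its last target. There are 200 camera calls.

## Working session

There is one attempt and no reset: what is moved stays moved. The work goes in short steps, Python scripts to look and compute and a tool call to move; the robot and the scene stay as the last step left them, time stands still between calls to the robot, and variables do not carry over. Pictures are saved under pics/ and viewed, at most 14 in all, crops included, and the job is handed in when it is done.

Besides the shell and the picture viewer there is one more tool, called after ">>>" as name(argument=value, ...) on one line, values as JSON. step_arm: Moves the arm, as the interface text tells. Shifts and turns lie within -1 to 1; 1 stands for 10 cm of shift or pi rad of turn. Its arguments: {"type":"object","properties":{"deltas":{"type":"array"}},"required":["deltas"]}

```bash
ls; mkdir -p pics
cat > h.py <<'E'
import numpy as np, cv2
from cell import monitor, optics, order, ctrl
def info(n):
    i=optics.camera_info(n); f=240/np.tan(np.radians(i['fov_y'])/2)
    return f,i['cx'],i['cy'],np.array(i['world_to_cam'])
def back(px,z,n,I=None):
    f,cx,cy,T=I or info(n); R=T[:3,:3];t=T[:3,3]
    d=R.T@np.array([(px[0]-cx)/f,(px[1]-cy)/f,1.]); c=-R.T@t
    return c+d*(z-c[2])/d[2]
def proj(P,n,I=None):
    f,cx,cy,T=I or info(n); p=T[:3,:3]@np.array(P)+T[:3,3]
    return np.array([f*p[0]/p[2]+cx,f*p[1]/p[2]+cy])
def grab(n,name=None):
    im=optics.grab_frame(n)
    if name: cv2.imwrite('pics/%s.png'%name,cv2.cvtColor(im,cv2.COLOR_RGB2BGR))
    return im
def st():
    s=monitor.get_state(); print('t',s['t'],'p',np.round(s['ee_pos'],4),'R',np.round(s['tool_rot'],3).tolist(),'w',s['grip_width'],'F',np.round(s['ft_force'],1)); return s
E
python3 - <<'E'
from h import *
s=st(); print(ctrl.pinch_z)
for n in('top','scene'):
    grab(n,n+'0'); I=info(n); print(n,I)
    for q,z in(('lid_1_knob',.072),('reader',.03),('read_button_top',.055),('tape_roll',.025),('lane_1',.032)):
        for d in optics.find_in(q,n): print(q,round(d['p'],2),np.round(d['centre'],1),np.round(back(d['centre'],z,n,I),4))
E
```

```text
pics
t 0.0 p [ 0.1888 -0.6217  0.4038] R [[0.957, 0.291, -0.001], [0.291, -0.957, 0.002], [-0.0, -0.002, -1.0]] w 0.08551745854772692 F [-0.1  0.2 -0.6]
0.1547
top (np.float64(543.723871315745), 324.21748856964507, 239.00143363961178, array([[ 0.01962665, -0.99980608,  0.00161073,  0.00277952],
       [-0.97798316, -0.01953298, -0.20776766,  0.54145387],
       [ 0.20775883,  0.00250252, -0.97817688,  1.20556557],
       [ 0.        ,  0.        ,  0.        ,  1.        ]]))
lid_1_knob 0.59 [200.8 308.3] [0.3745 0.2858 0.072 ]
lid_1_knob 0.34 [425.7 229. ] [ 0.5663 -0.2198  0.072 ]
lid_1_knob 0.19 [294.8 233.4] [0.5499 0.0813 0.072 ]
reader 0.81 [423.6 229.2] [ 0.5756 -0.2227  0.03  ]
read_button_top 0.55 [428.7 209.8] [ 0.6168 -0.2309  0.055 ]
tape_roll 0.87 [342.3 174. ] [ 0.7113 -0.0274  0.025 ]
lane_1 0.85 [426.  232.9] [ 0.5662 -0.2278  0.032 ]
scene (np.float64(603.1768575549648), 321.37700031272766, 231.89308940373567, array([[-0.61823655, -0.78594093,  0.00896774,  0.33280556],
       [-0.62004322,  0.48066282, -0.62008843,  0.38907759],
       [ 0.48304242, -0.38892172, -0.78448066,  1.1492509 ],
       [ 0.        ,  0.        ,  0.        ,  1.        ]]))
lid_1_knob 0.89 [256.8 369.1] [0.3623 0.2963 0.072 ]
reader 0.89 [383.6 196.6] [ 0.5684 -0.2183  0.03  ]
read_button_top 0.52 [375.6 174. ] [ 0.6214 -0.2361  0.055 ]
tape_roll 0.78 [290.  219.8] [0.6533 0.0053 0.025 ]
lane_1 0.84 [379.1 198.2] [ 0.5701 -0.2047  0.032 ]
lane_1 0.67 [272.2 266. ] [0.565  0.1195 0.032 ]
```

View pics/top0.png

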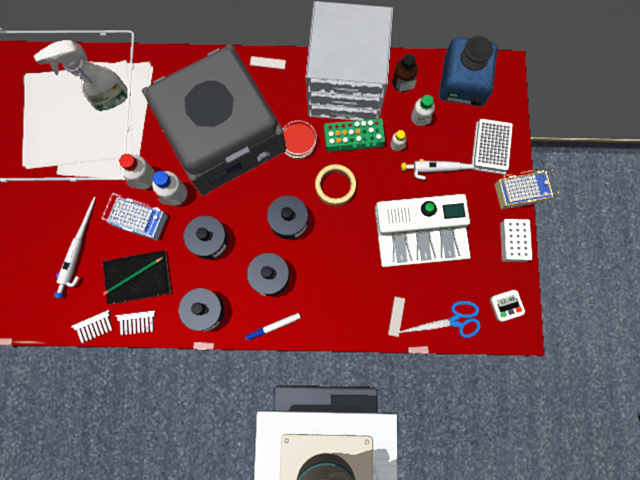

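View pics/scene0.png

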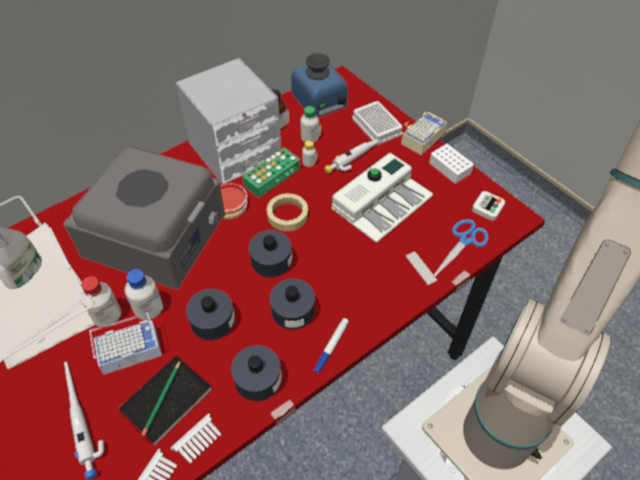

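The top picture shows four lidded pots with knobs at about (204,235), (288,214), (268,272) and (200,310). The reader is at (423,229) with its lanes facing the robot, and its button is at (429,208). The scene picture agrees.

Run:
```python
from h import *
im=cv2.imread('pics/top0.png'); I=info('top'); J=info('scene'); g=im.max(2).astype(int)
sc=cv2.imread('pics/scene0.png').max(2)
for (x,y),(u,v) in zip([(204,235),(288,214),(268,272),(200,310)],[(208,304),(269,242),(292,288),(256,365)]):
    def blob(g,x,y):
        m=(g[y-14:y+15,x-14:x+15]<28).astype(np.uint8); n,l,s,c=cv2.connectedComponentsWithStats(m)
        k=1+np.argmax(s[1:,4]); return c[k]+[x-14,y-14],s[k,4]
    a,na=blob(g,x,y); b,nb=blob(sc,u,v)
    print(a,na,back(a,.075,'top',I)[:2],b,nb,back(b,.075,'scene',J)[:2])
for n,p,z in(('fl',(383,265),.01),('fr',(469,260),.01),('bl',(376,203),.053),('br',(467,195),.053),('btn',(429,208),.057)): print(n,back(p,z,'top',I))
print(info('wrist')[0],np.linalg.inv(info('wrist')[3]).round(3))
```

```text
[206.38235294 236.14705882] 34 [0.53873365 0.28330848] [209.84444444 307.95555556] 45 [0.53146852 0.29608932]
[288.61290323 216.70967742] 31 [0.58837806 0.09662729] [270.04347826 246.19565217] 46 [0.58532542 0.10801792]
[269.7  275.25] 20 [0.4514224  0.13474628] [292.34146341 297.7804878 ] 41 [0.44769784 0.14862765]
[202.46153846 309.03846154] 26 [0.37267893 0.28129901] [257.14705882 368.61764706] 34 [0.36141624 0.29581195]
fl [ 0.49063998 -0.12786256  0.01      ]
fr [ 0.50683487 -0.33355108  0.01      ]
bl [ 0.63149832 -0.10710795  0.053     ]
br [ 0.65550238 -0.32285171  0.053     ]
btn [ 0.62067248 -0.23131351  0.057     ]
393.0365752491983 [[ 0.29  -0.911 -0.294  0.264]
 [-0.957 -0.276 -0.09  -0.599]
 [ 0.     0.308 -0.951  0.374]
 [ 0.     0.     0.     1.   ]]
```

>>> step_arm(deltas=[{"linear": [1,-0.2,0],"angular": [0,0,0],"fingers": -1},{"linear": [1,-0.4,0],"angular": [0,0,0],"fingers": 0.0},{"linear": [1,-0.8,0],"angular": [0,0,0],"fingers": 0.0},{"linear": [1,-1,0],"angular": [0,0,0],"fingers": 0.0}])

```text
t: 0.93
ee_pos: [0.2594, -0.4942, 0.4043]
tool_rot: [[0.955, 0.296, 0.003], [0.296, -0.955, 0.001], [0.003, -0.001, -1.0]]
ft_force: [0.2, 1.0, 0.3]
grip_width: 0.0516
finger_force: 0.0
```

>>> step_arm(deltas=[{"linear": [0.4,-0.4,0],"angular": [0,0,0],"fingers": 0},{"linear": [0.8,-0.8,0],"angular": [0,0,0],"fingers": 0.0},{"linear": [1,-1,0],"angular": [0,0,0],"fingers": 0.0},{"linear": [1,-1,0],"angular": [0,0,0],"fingers": 0.0}])

```text
t: 1.27
ee_pos: [0.3248, -0.3673, 0.4049]
tool_rot: [[0.955, 0.297, 0.001], [0.297, -0.955, 0.003], [0.002, -0.003, -1.0]]
ft_force: [0.2, 0.5, -0.2]
grip_width: 0.0426
finger_force: 0.0
```

>>> step_arm(deltas=[{"linear": [0.4,-0.08,0],"angular": [0,0,0.03],"fingers": 0},{"linear": [0.8,-0.16,0.3],"angular": [0,0,0.071],"fingers": 0.0},{"linear": [0.92,-0.19,0.6],"angular": [0,0,0.071],"fingers": 0.0},{"linear": [0.92,-0.19,0.6],"angular": [0,0,0.071],"fingers": 0.0}])

```text
t: 1.6
ee_pos: [0.4079, -0.3228, 0.3398]
tool_rot: [[0.997, 0.079, -0.004], [0.079, -0.997, 0.007], [-0.003, -0.007, -1.0]]
ft_force: [-0.9, 0.5, -0.3]
grip_width: 0.0427
finger_force: 0.0
```

>>> step_arm(deltas=[{"linear": [0.4,0,0],"angular": [0,0,0],"fingers": 0},{"linear": [0.8,0,0],"angular": [0,0,0],"fingers": 0.0},{"linear": [1,0,0],"angular": [0,0,0],"fingers": 0.0},{"linear": [1,0,0],"angular": [0,0,0],"fingers": 0.0},{"linear": [1,0,0],"angular": [0,0,0],"fingers": 0.0}])

```text
t: 2.02
ee_pos: [0.5049, -0.3203, 0.3448]
tool_rot: [[0.997, 0.073, -0.0], [0.073, -0.997, -0.0], [-0.0, 0.0, -1.0]]
ft_force: [-0.8, -0.0, -0.3]
grip_width: 0.0429
finger_force: 0.0
```

Run:
```python
from h import *
st(); I=info('wrist'); grab('wrist','w1'); print(np.linalg.inv(I[3]).round(4).tolist(),I[:3],ctrl.pinch_z)
for q,z in(('reader',.03),('read_button_top',.057)):
    for d in optics.find_in(q,'wrist'): print(q,round(d['p'],2),np.round(d['centre'],1),np.round(back(d['centre'],z,'wrist',I),4))
```

```text
t 2.0167 p [ 0.5049 -0.3203  0.3448] R [[0.997, 0.073, -0.0], [0.073, -0.997, -0.0], [-0.0, 0.0, -1.0]] w 0.04293017604601374 F [-0.8 -0.  -0.3]
[[0.073, -0.949, -0.3068, 0.5834], [-0.9973, -0.0693, -0.023, -0.3146], [0.0006, 0.3077, -0.9515, 0.3143], [0.0, 0.0, 0.0, 1.0]] (np.float64(393.0365752491983), 327.9396187074736, 235.30607212210094) 0.1547
reader 0.57 [189.8  94.4] [ 0.5854 -0.2203  0.03  ]
read_button_top 0.96 [182.8  30. ] [ 0.6208 -0.2264  0.057 ]
```

View pics/w1.png

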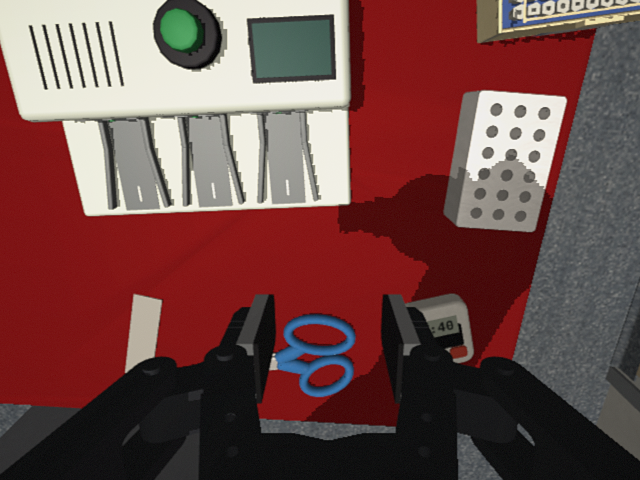

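The wrist picture shows the reader, with its button at (180,30), hood front edge at row ~115, and white lane ticks at (140,193), (213,190) and (287,188).

Run:
```python
from h import *
I=info('wrist')
im=cv2.imread('pics/w1.png')
cv2.imwrite('pics/w1c.png',cv2.resize(im[95:225,60:360],(780,338),interpolation=cv2.INTER_CUBIC))
g=cv2.cvtColor(im,cv2.COLOR_BGR2GRAY)
for r in (135,150,165,180,190,200): print(r,''.join('%4d'%v for v in g[r,95:325:3]))
for p,z in(((88,215),0),((350,205),0),((22,121),.053),((350,110),.053),((140,193),.01),((213,190),.01),((287,188),.01),((180,30),.057)): print(p,z,back(p,z,'wrist',I).round(4))
```

```text
135  235 238 134 131  39  80 121 147 146 147 147 147 148 149 148 152 134 142  40 116 242 237 237 237 237 238 238 237 210 157  49  74 160 159 158 160 160 161 160 159 160 160 142 153  62 142 216 238 238 238 238 239 238 238 242 147 109  73 164 160 161 160 158 158 159 159 159 158 159 143 123 144 240 238 238 238 239
150  236 236 237 140 133  40  85 146 146 145 146 147 146 147 147 148 149 136 146  36 119 216 238 237 237 237 238 238 240 136 135  42  73 159 157 158 158 157 159 158 158 159 158 150 155  43 210 238 238 239 238 238 239 238 241 143 126 104 160 160 158 157 159 159 157 158 156 156 157 199 155  80 220 238 238 238 239
165  236 236 236 209 151  46  45 183 142 145 145 145 145 146 146 148 147 148 148 147  90  38 220 238 238 238 238 238 239 148 137  40 139 156 156 153 155 156 157 157 157 157 157 157 181 151  85 119 243 238 239 238 238 238 243 154  82 146 157 157 157 156 155 156 157 157 156 154 155 152 245 151  83 149 240 238 238
180  236 236 237 240 135  92  38 129 239 139 141 142 141 143 144 144 144 145 145 146 140 153  41 102 200 239 238 238 240 148 138  37 222 230 149 153 153 152 153 
[... 407 characters left out ...]
2 149 235 150 151 152 150 150 227 239 200 145 111 243 239
200  236 236 237 237 197 140  41  74 139 239 139 140 139 141 140 212 139 142 142 143 142 165 224 145  55  76 134 238 239 202 145  36 141 240 227 146 149 148 148 149 147 149 150 149 150 146 243 243 136  85 123 239 238 240 165 141 110 226 240 152 150 149 148 148 149 149 148 149 148 147 182 239 241 148 186 243 240
(88, 215) 0 [ 0.4832 -0.124   0.    ]
(350, 205) 0 [ 0.5067 -0.3393  0.    ]
(22, 121) 0.053 [ 0.5595 -0.1217  0.053 ]
(350, 110) 0.053 [ 0.5808 -0.33    0.053 ]
(140, 193) 0.01 [ 0.5073 -0.173   0.01  ]
(213, 190) 0.01 [ 0.5136 -0.2303  0.01  ]
(287, 188) 0.01 [ 0.5192 -0.2881  0.01  ]
(180, 30) 0.057 [ 0.6185 -0.2261  0.057 ]
```

View pics/w1c.png

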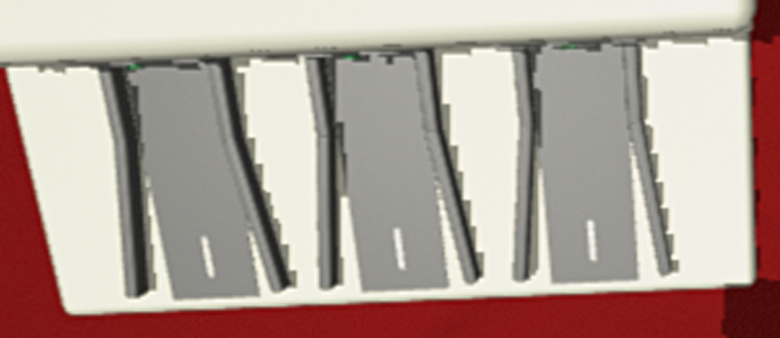

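The zoomed picture shows the three lanes clearly. The measured tick spacing is 57.7 mm, which matches the 58 mm given, and the reader's yaw is about 6°. Next I move over the pots.

>>> step_arm(deltas=[{"linear": [0,-0.4,-0.2],"angular": [0,0,0],"fingers": 0},{"linear": [0,-0.8,-0.4],"angular": [0,0,0],"fingers": 0.0},{"linear": [-0.1,-1,-0.6],"angular": [0,0,0],"fingers": 0.0}])

```text
t: 2.42
ee_pos: [0.4868, -0.2187, 0.4045]
tool_rot: [[0.997, 0.072, -0.001], [0.072, -0.997, 0.003], [-0.001, -0.003, -1.0]]
ft_force: [0.7, 0.7, 0.3]
grip_width: 0.0426
finger_force: 0.0
```

>>> step_arm(deltas=[{"linear": [0,-0.4,0],"angular": [0,0,0],"fingers": 0},{"linear": [0,-0.8,0],"angular": [0,0,0],"fingers": 0.0},{"linear": [-0.1,-1,0],"angular": [0,0,0],"fingers": 0.0}])

```text
t: 2.67
ee_pos: [0.4698, -0.1184, 0.4056]
tool_rot: [[0.997, 0.075, 0.002], [0.075, -0.997, 0.002], [0.002, -0.002, -1.0]]
ft_force: [0.5, 0.9, -0.3]
grip_width: 0.0426
finger_force: 0.0
```

>>> step_arm(deltas=[{"linear": [0,-0.4,0],"angular": [0,0,0],"fingers": 0},{"linear": [0,-0.8,0],"angular": [0,0,0],"fingers": 0.0},{"linear": [0,-1,0],"angular": [0,0,0],"fingers": 0.0}])

```text
t: 2.92
ee_pos: [0.4612, -0.0193, 0.4052]
tool_rot: [[0.997, 0.074, -0.0], [0.074, -0.997, 0.002], [-0.0, -0.002, -1.0]]
ft_force: [0.8, 0.7, -0.5]
grip_width: 0.043
finger_force: 0.0
```

>>> step_arm(deltas=[{"linear": [0,-0.4,0],"angular": [0,0,0],"fingers": 0},{"linear": [0,-0.8,0],"angular": [0,0,0],"fingers": 0.0},{"linear": [0,-1,0],"angular": [0,0,0],"fingers": 0.0}])

```text
t: 3.17
ee_pos: [0.4544, 0.0804, 0.4052]
tool_rot: [[0.997, 0.074, 0.0], [0.074, -0.997, 0.002], [0.0, -0.002, -1.0]]
ft_force: [-0.2, 1.3, 0.6]
grip_width: 0.0428
finger_force: 0.0
```

>>> step_arm(deltas=[{"linear": [0,-0.4,0],"angular": [0,0,0],"fingers": 0},{"linear": [0,-0.7,0],"angular": [0,0,0],"fingers": 0.0},{"linear": [0,-0.7,0],"angular": [0,0,0],"fingers": 0.0},{"linear": [0,-0.7,0],"angular": [0,0,0],"fingers": 0.0}])

```text
t: 3.5
ee_pos: [0.45, 0.1475, 0.405]
tool_rot: [[0.997, 0.074, -0.0], [0.074, -0.997, 0.0], [-0.0, -0.0, -1.0]]
ft_force: [0.3, 0.5, 0.1]
grip_width: 0.0427
finger_force: 0.0
```

Run:
```python
from h import *
st(); I=info('wrist'); grab('wrist','w2')
for q,z in(('lid_1_knob',.072),('pot_1_rim',.04)):
    for d in optics.find_in(q,'wrist'): print(q,round(d['p'],2),np.round(d['centre'],1),np.round(back(d['centre'],z,'wrist',I),4))
```

```text
t 3.5 p [0.45   0.1475 0.405 ] R [[0.997, 0.074, -0.0], [0.074, -0.997, 0.0], [-0.0, -0.0, -1.0]] w 0.04273734501810738 F [0.3 0.5 0.1]
lid_1_knob 0.82 [156.2 274.5] [0.386  0.2866 0.072 ]
lid_1_knob 0.17 [354.5  67.1] [0.5576 0.1366 0.072 ]
pot_1_rim 0.97 [201.8 235.8] [0.4118 0.2578 0.04  ]
pot_1_rim 0.67 [158.1 277.9] [0.3676 0.2992 0.04  ]
pot_1_rim 0.53 [142.3  69.3] [0.5467 0.3011 0.04  ]
```

View pics/w2.png

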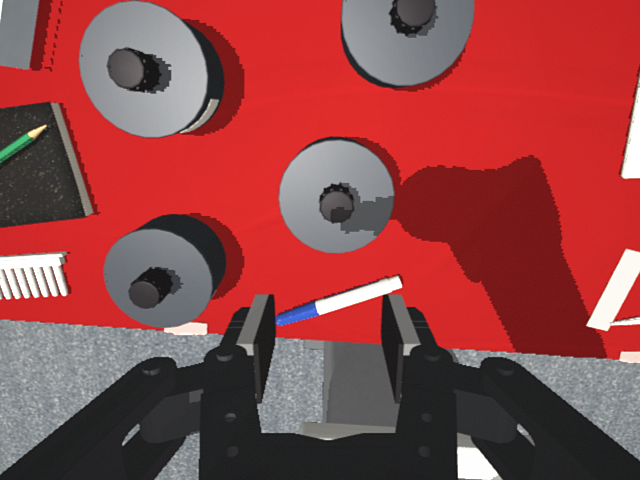

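The wrist picture shows knob tops at A (127,68), B (414,12), C (337,205) and D (145,293). The disc centres are near A (151,68), C (337,195) and D (165,277).

```bash
cat >> h.py <<'E'
def knobs(pts,disc):
    I=info('wrist')
    for p,d in zip(pts,disc): print(p,'knob',back(p,.086,'wrist',I)[:2].round(4),'disc',back(d,.058,'wrist',I)[:2].round(4) if d else '')
E
python3 - <<'E'
from h import *
knobs([(127,68),(414,12),(337,205),(145,293)],[(151,68),(407,22),(337,195),(165,277)])
E
```

```text
(127, 68) knob [0.5457 0.2876] disc [0.5485 0.2831]
(414, 12) knob [0.5925 0.0982] disc [0.5919 0.0973]
(337, 205) knob [0.4605 0.1385] disc [0.4622 0.138 ]
(145, 293) knob [0.3771 0.2879] disc [0.3791 0.2827]
```

>>> step_arm(deltas=[{"linear": [0.1,0.1,0.4],"angular": [0,0,0],"fingers": 0},{"linear": [0.1,0.1,0.8],"angular": [0,0,0],"fingers": 0.0},{"linear": [0.1,0.1,1],"angular": [0,0,0],"fingers": 0.0}])

```text
t: 3.9
ee_pos: [0.4609, 0.1349, 0.3021]
tool_rot: [[0.998, 0.067, -0.003], [0.067, -0.998, -0.002], [-0.003, 0.002, -1.0]]
ft_force: [-1.1, 1.1, -0.9]
grip_width: 0.0429
finger_force: 0.0
```

>>> step_arm(deltas=[{"linear": [0,0,0.3],"angular": [0,0,0],"fingers": 0},{"linear": [0,0,0.5],"angular": [0,0,0],"fingers": 0.0},{"linear": [0,0,0.65],"angular": [0,0,0],"fingers": 0.0},{"linear": [0,0,0.7],"angular": [0,0,0],"fingers": 0.0},{"linear": [0,0,0.7],"angular": [0,0,0],"fingers": 0.0},{"linear": [0,0,0.7],"angular": [0,0,0],"fingers": 1},{"linear": [0,0,0.7],"angular": [0,0,0],"fingers": 1},{"linear": [0,0,0.7],"angular": [0,0,0],"fingers": 1},{"linear": [0,0,0.7],"angular": [0,0,0],"fingers": 1},{"linear": [0,0,0.7],"angular": [0,0,0],"fingers": 1},{"linear": [0,0,0.7],"angular": [0,0,0],"fingers": 1}])

```text
t: 4.82
ee_pos: [0.462, 0.138, 0.2356]
tool_rot: [[0.997, 0.072, 0.002], [0.072, -0.997, 0.001], [0.002, -0.001, -1.0]]
ft_force: [1.0, 0.9, 6.0]
grip_width: 0.0241
finger_force: 59.5
```

>>> step_arm(deltas=[{"linear": [0,0,-0.1],"angular": [0,0,0],"fingers": 1},{"linear": [0,0,-0.25],"angular": [0,0,0],"fingers": 1},{"linear": [0,0,-0.4],"angular": [0,0,0],"fingers": 1},{"linear": [-0.02,0.3,-0.4],"angular": [0,0,0],"fingers": 1},{"linear": [-0.05,0.72,-0.4],"angular": [0,0,0],"fingers": 1}])

```text
t: 5.23
ee_pos: [0.462, 0.0688, 0.276]
tool_rot: [[0.997, 0.08, 0.003], [0.08, -0.997, 0.003], [0.003, -0.002, -1.0]]
ft_force: [0.6, -0.8, -1.7]
grip_width: 0.0241
finger_force: 59.2
```

>>> step_arm(deltas=[{"linear": [-0.02,0.35,0],"angular": [0,0,0],"fingers": 1},{"linear": [-0.05,0.72,0],"angular": [0,0,0],"fingers": 1},{"linear": [-0.05,0.72,0],"angular": [0,0,0],"fingers": 1},{"linear": [-0.05,0.72,0],"angular": [0,0,0],"fingers": 1}])

```text
t: 5.57
ee_pos: [0.4613, -0.0093, 0.2751]
tool_rot: [[0.998, 0.065, -0.001], [0.065, -0.998, -0.001], [-0.001, 0.001, -1.0]]
ft_force: [0.0, 1.0, -1.1]
grip_width: 0.0238
finger_force: 59.3
```

Run:
```python
from h import *
st(); I=info('wrist'); a=grab('wrist','w3'); b=grab('top','t3')
cv2.imwrite('pics/c3.png',cv2.cvtColor(np.hstack([cv2.resize(a,(480,360)),cv2.resize(b[200:340,210:335],(320,360))]),cv2.COLOR_RGB2BGR))
```

```text
t 5.5667 p [ 0.4613 -0.0093  0.2751] R [[0.998, 0.065, -0.001], [0.065, -0.998, -0.001], [-0.001, 0.001, -1.0]] w 0.023839449163778434 F [ 0.   1.  -1.1]
```

View pics/c3.png

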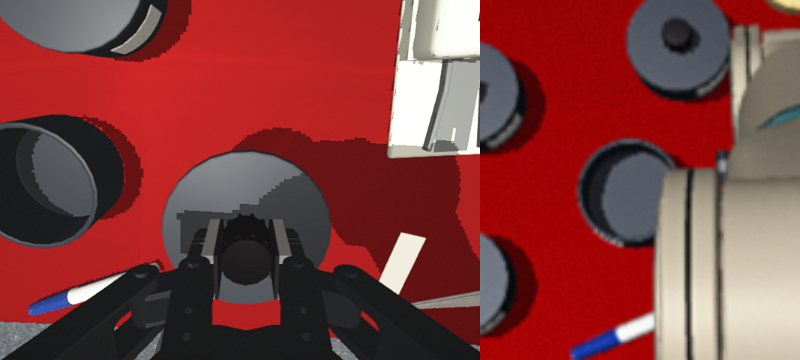

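Pot C is empty: the wrist and top crops show a bare floor. I put the lid back by exactly reversing the path.

>>> step_arm(deltas=[{"linear": [0.02,-0.36,0],"angular": [0,0,0],"fingers": 1},{"linear": [0.05,-0.72,0],"angular": [0,0,0],"fingers": 1}])

```text
t: 5.83
ee_pos: [0.4615, 0.0662, 0.2748]
tool_rot: [[0.998, 0.068, -0.0], [0.068, -0.998, -0.001], [-0.0, 0.0, -1.0]]
ft_force: [1.0, 0.8, -1.3]
grip_width: 0.0242
finger_force: 59.3
```

>>> step_arm(deltas=[{"linear": [0.02,-0.36,0],"angular": [0,0,0],"fingers": 1},{"linear": [0.05,-0.72,0],"angular": [0,0,0],"fingers": 1},{"linear": [0.05,-0.72,0],"angular": [0,0,0],"fingers": 1},{"linear": [0.05,-0.72,0],"angular": [0,0,0],"fingers": 1}])

```text
t: 6.17
ee_pos: [0.4605, 0.1427, 0.2747]
tool_rot: [[0.997, 0.081, -0.0], [0.081, -0.997, 0.002], [-0.0, -0.002, -1.0]]
ft_force: [-0.2, -0.8, -0.7]
grip_width: 0.024
finger_force: 59.4
```

Run:
```python
from h import *
s=st(); print(np.array(s['tool_rot']).T@(np.array([.462,.138,s['ee_pos'][2]])-s['ee_pos']))
```

```text
t 6.1667 p [0.4605 0.1427 0.2747] R [[0.997, 0.081, -0.0], [0.081, -0.997, 0.002], [-0.0, -0.002, -1.0]] w 0.02401861062724365 F [-0.2 -0.8 -0.7]
[ 1.07722871e-03  4.84848397e-03 -8.05647578e-06]
```

>>> step_arm(deltas=[{"linear": [0,0,0],"angular": [0,0,0],"fingers": 1},{"linear": [0,0,0],"angular": [0,0,0],"fingers": 1},{"linear": [0,0,0.1],"angular": [0,0,0],"fingers": 1},{"linear": [0,0,0.2],"angular": [0,0,0],"fingers": 1},{"linear": [0,0,0.27],"angular": [0,0,0],"fingers": 1},{"linear": [0,0,0.32],"angular": [0,0,0],"fingers": 1},{"linear": [0,0,0.36],"angular": [0,0,0],"fingers": 1},{"linear": [0,0,0.39],"angular": [0,0,0],"fingers": 1},{"linear": [0,0,0.39],"angular": [0,0,0],"fingers": 1}])

```text
t: 6.92
ee_pos: [0.4613, 0.138, 0.2355]
tool_rot: [[0.997, 0.071, -0.001], [0.071, -0.997, -0.0], [-0.001, 0.0, -1.0]]
ft_force: [-0.5, 0.4, 4.4]
grip_width: 0.024
finger_force: 60.9
```

>>> step_arm(deltas=[{"linear": [0,0,0],"angular": [0,0,0],"fingers": 0},{"linear": [0,0,0],"angular": [0,0,0],"fingers": 0},{"linear": [0,0,0],"angular": [0,0,0],"fingers": 0},{"linear": [0,0,-0.2],"angular": [0,0,0],"fingers": 0},{"linear": [0,0,-0.6],"angular": [0,0,0],"fingers": 0},{"linear": [0.4,0.15,-0.9],"angular": [0,0,0],"fingers": 0},{"linear": [0.7,0.25,-0.9],"angular": [0,0,0],"fingers": 0},{"linear": [0.7,0.25,-0.9],"angular": [0,0,0],"fingers": 0},{"linear": [0.7,0.25,-0.9],"angular": [0,0,0],"fingers": 0}])

```text
t: 7.67
ee_pos: [0.5349, 0.1171, 0.3265]
tool_rot: [[0.998, 0.069, 0.004], [0.069, -0.998, 0.0], [0.004, 0.0, -1.0]]
ft_force: [-0.7, 0.1, -0.6]
grip_width: 0.043
finger_force: 0.0
```

Run:
```python
from h import *
st(); a=grab('wrist','w4')
print([proj(P,'wrist').round() for P in((.592,.098,.086),(.592,.098,.058),(.461,.138,.086),(.461,.138,.058))])
```

```text
t 7.6667 p [0.5349 0.1171 0.3265] R [[0.998, 0.069, 0.004], [0.069, -0.998, 0.0], [0.004, 0.0, -1.0]] w 0.04300539977929852 F [-0.7  0.1 -0.6]
[array([374., 151.]), array([368., 146.]), array([287., 360.]), array([291., 335.])]
```

View pics/w4.png

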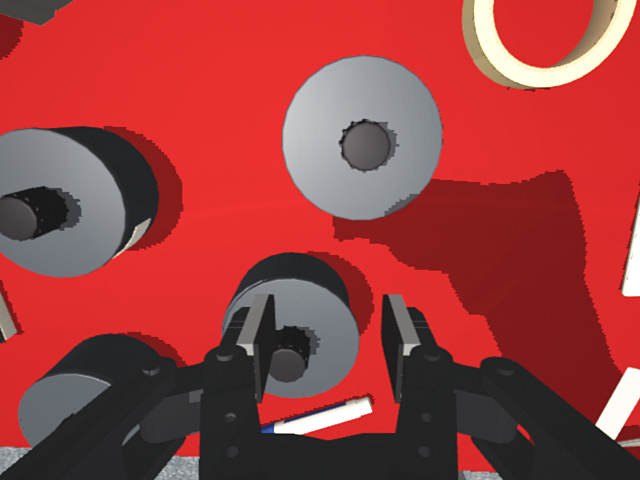

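The picture shows C level and seated. B's knob is at (366,147), so B is at about (.594,.1025). I grasp B next.

>>> step_arm(deltas=[{"linear": [0.4,0.1,0.1],"angular": [0,0,0],"fingers": 0},{"linear": [0.6,0.2,0.4],"angular": [0,0,0],"fingers": 0.0},{"linear": [0.6,0.2,0.7],"angular": [0,0,0],"fingers": 0.0},{"linear": [0.6,0.2,0.83],"angular": [0,0,0],"fingers": 0.0},{"linear": [0.6,0.2,0.87],"angular": [0,0,0],"fingers": 0.0},{"linear": [0.6,0.2,0.87],"angular": [0,0,0],"fingers": 0.0},{"linear": [0.6,0.2,0.87],"angular": [0,0,0],"fingers": 1},{"linear": [0.6,0.2,0.87],"angular": [0,0,0],"fingers": 1},{"linear": [0.6,0.2,0.87],"angular": [0,0,0],"fingers": 1},{"linear": [0.6,0.2,0.87],"angular": [0,0,0],"fingers": 1},{"linear": [0.6,0.2,0.87],"angular": [0,0,0],"fingers": 1}])

```text
t: 8.63
ee_pos: [0.5946, 0.1028, 0.2397]
tool_rot: [[0.997, 0.072, 0.002], [0.072, -0.997, 0.001], [0.002, -0.0, -1.0]]
ft_force: [0.2, -0.0, 1.8]
grip_width: 0.0236
finger_force: 58.9
```

>>> step_arm(deltas=[{"linear": [0,0,-0.1],"angular": [0,0,0],"fingers": 1},{"linear": [0,0,-0.25],"angular": [0,0,0],"fingers": 1},{"linear": [0,0,-0.4],"angular": [0,0,0],"fingers": 1},{"linear": [-0.02,0.3,-0.4],"angular": [0,0,0],"fingers": 1},{"linear": [-0.05,0.65,-0.4],"angular": [0,0,0],"fingers": 1}])

```text
t: 9.05
ee_pos: [0.5947, 0.0405, 0.2807]
tool_rot: [[0.997, 0.078, 0.004], [0.078, -0.997, 0.003], [0.004, -0.003, -1.0]]
ft_force: [0.5, -1.6, -0.6]
grip_width: 0.0238
finger_force: 59.0
```

>>> step_arm(deltas=[{"linear": [-0.02,0.35,0],"angular": [0,0,0],"fingers": 1},{"linear": [-0.05,0.65,0],"angular": [0,0,0],"fingers": 1},{"linear": [-0.05,0.65,0],"angular": [0,0,0],"fingers": 1},{"linear": [-0.05,0.65,0],"angular": [0,0,0],"fingers": 1}])

```text
t: 9.38
ee_pos: [0.5936, -0.0309, 0.2795]
tool_rot: [[0.998, 0.066, 0.001], [0.066, -0.998, -0.001], [0.0, 0.001, -1.0]]
ft_force: [0.1, 1.0, -0.4]
grip_width: 0.0237
finger_force: 59.1
```

Run:
```python
from h import *
st(); I=info('wrist'); a=grab('wrist','w5'); print([ (d['p'],d['centre'],back(d['centre'],.027,'wrist',I).round(3)) for q in ('standard_1_fin','standard_2_fin','standard_3_fin') for d in optics.find_in(q,'wrist')][:3])
b=grab('top','t5')
cv2.imwrite('pics/c5.png',cv2.cvtColor(np.hstack([cv2.resize(a,(480,360)),cv2.resize(b[160:300,240:365],(320,360))]),cv2.COLOR_RGB2BGR))
```

```text
t 9.3833 p [ 0.5936 -0.0309  0.2795] R [[0.998, 0.066, 0.001], [0.066, -0.998, -0.001], [0.0, 0.001, -1.0]] w 0.02371764976901591 F [ 0.1  1.  -0.4]
[(0.64, [107.1, 216.2], array([0.604, 0.099, 0.027]))]
```

View pics/c5.png

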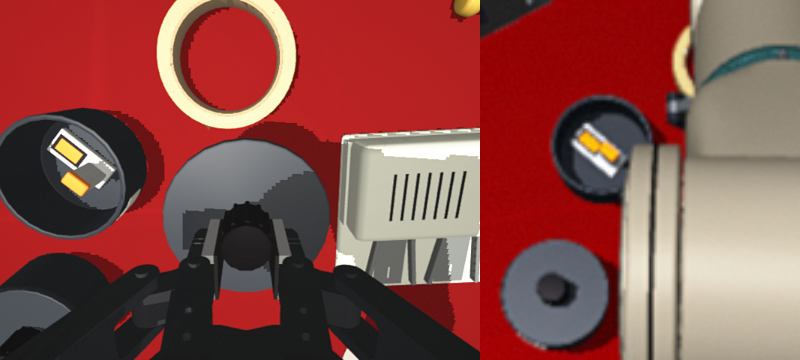

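Pot B holds the orange standard. I set the lid down 4 cm nearer the robot, clear of the tape, then look at the standard from above.

>>> step_arm(deltas=[{"linear": [-0.3,0,0.1],"angular": [0,0,0],"fingers": 1},{"linear": [-0.44,0,0.3],"angular": [0,0,0],"fingers": 1},{"linear": [-0.44,0,0.55],"angular": [0,0,0],"fingers": 1},{"linear": [-0.44,0,0.7],"angular": [0,0,0],"fingers": 1},{"linear": [-0.44,0,0.8],"angular": [0,0,0],"fingers": 1},{"linear": [-0.44,0,0.85],"angular": [0,0,0],"fingers": 1},{"linear": [-0.44,0,0.85],"angular": [0,0,0],"fingers": 1},{"linear": [-0.44,0,0.85],"angular": [0,0,0],"fingers": 0},{"linear": [-0.44,0,0.85],"angular": [0,0,0],"fingers": 0},{"linear": [-0.44,0,0.85],"angular": [0,0,0],"fingers": 0},{"linear": [-0.44,0,0.7],"angular": [0,0,0],"fingers": 0},{"linear": [-0.44,0,0.3],"angular": [0,0,0],"fingers": 0},{"linear": [-0.44,0,-0.1],"angular": [0,0,0],"fingers": 0},{"linear": [-0.44,-0.4,-0.2],"angular": [0,0,0],"fingers": 0},{"linear": [-0.5,-0.68,-0.2],"angular": [0,0,0],"fingers": 0}])

```text
t: 10.88
ee_pos: [0.5415, 0.037, 0.3029]
tool_rot: [[0.998, 0.068, 0.011], [0.068, -0.998, 0.002], [0.011, -0.001, -1.0]]
ft_force: [-0.4, 1.4, 0.4]
grip_width: 0.0425
finger_force: 0.0
```

>>> step_arm(deltas=[{"linear": [0,-0.35,0],"angular": [0,0,0],"fingers": 0.3},{"linear": [0,-0.68,0],"angular": [0,0,0],"fingers": 0.3},{"linear": [0,-0.68,0],"angular": [0,0,0],"fingers": 0.3},{"linear": [0,-0.68,0],"angular": [0,0,0],"fingers": 0.3}])

```text
t: 11.22
ee_pos: [0.5338, 0.1071, 0.2991]
tool_rot: [[0.997, 0.077, 0.001], [0.077, -0.997, 0.001], [0.001, -0.001, -1.0]]
ft_force: [-1.6, -0.9, 0.2]
grip_width: 0.0298
finger_force: 0.0
```

Run:
```python
from h import *
st(); a=grab('wrist','w6')
d=optics.cut_out('standard_2_fin','wrist'); print([(x['p'],x['centre'],x['region'].sum()) for x in d])
cv2.imwrite('pics/w6c.png',cv2.cvtColor(cv2.resize(a[40:280,200:500],(750,600),interpolation=cv2.INTER_CUBIC),cv2.COLOR_RGB2BGR))
```

```text
t 11.2167 p [0.5338 0.1071 0.2991] R [[0.997, 0.077, 0.001], [0.077, -0.997, 0.001], [0.001, -0.001, -1.0]] w 0.02984766818651982 F [-1.6 -0.9  0.2]
[(0.6, [338.7, 131.0], np.int64(3231))]
```

View pics/w6c.png

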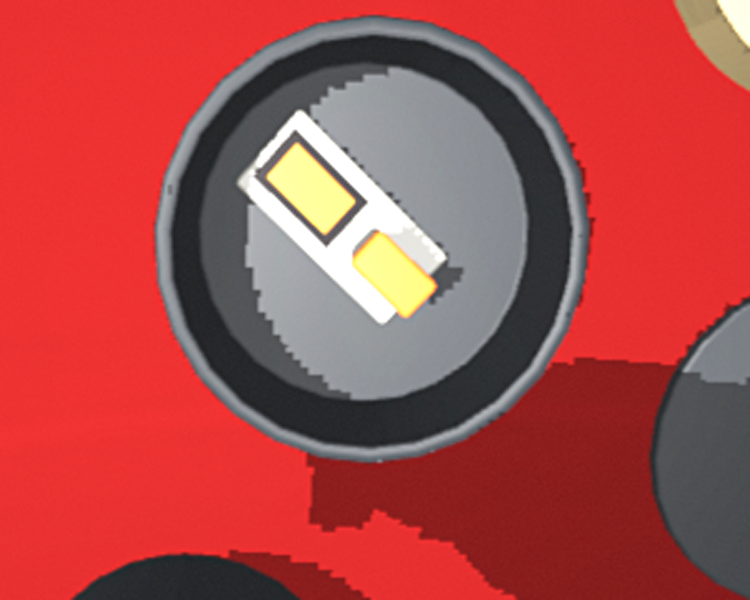

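The crop shows the orange standard with its fin top at px (358,150) and its window at (325,117). The window end points up-left.

```bash
cat >> h.py <<'E'
LANE={1:(.5466,-.1688),2:(.5527,-.2265),3:(.5588,-.2842)}
def tool(D,R): return (np.array(R).T@np.array(D)).round(4)
def fin(f,w_front,w_rear,rim):
    I=info('wrist'); s=st()
    a=back(f,.043,'wrist',I); b=back(w_front,.011,'wrist',I); c=back(w_rear,.011,'wrist',I)
    yaw=np.arctan2(*(b-c)[1::-1]); ty=np.arctan2(s['tool_rot'][1][0],s['tool_rot'][0][0])
    u=np.array([np.cos(yaw),np.sin(yaw)])
    print('fin',a,'fin from plate',c[:2]+u*11,'len',np.linalg.norm(b-c),'yaw',np.degrees(yaw),'toolyaw',np.degrees(ty),'rim',back(rim,.052,'wrist',I))
    for P in (a[:2],(a[:2]+c[:2]+u*.011)/2): print('move tool xy',tool(np.r_[P,0]-np.r_[s['ee_pos'][:2],0],s['tool_rot']))
E
python3 - <<'E'
from h import *
fin((358,150),(308,98.8),(366,156),(349.2,135.2))
E
```

```text
t 11.3167 p [0.5342 0.1036 0.2989] R [[0.997, 0.071, 0.0], [0.071, -0.997, -0.001], [0.0, 0.001, -1.0]] w 0.030059184135861405 F [-0.9 -1.2  0.5]
fin [0.59162771 0.0905048  0.043     ] fin from plate [7.55520068 8.59228535] len 0.05082264290825537 yaw 50.68119645283713 toolyaw 4.0887475013526995 rim [0.5998701  0.09668015 0.052     ]
move tool xy [0.0563 0.0172 0.    ]
move tool xy [0.0566 0.017  0.    ]
```

>>> step_arm(deltas=[{"linear": [0.3,0.13,0],"angular": [0,0,-0.06],"fingers": 0.4},{"linear": [0.56,0.13,0.1],"angular": [0,0,-0.12],"fingers": 0.4},{"linear": [0.56,0.13,0.3],"angular": [0,0,-0.18],"fingers": 0.4},{"linear": [0.56,0.13,0.3],"angular": [0,0,-0.24],"fingers": 0.4},{"linear": [0.56,0.13,0.3],"angular": [0,0,-0.261],"fingers": 0.4},{"linear": [0.56,0.13,0.3],"angular": [0,0,-0.261],"fingers": 0.4},{"linear": [0.56,0.13,0.3],"angular": [0,0,-0.261],"fingers": 0.4},{"linear": [0.56,0.13,0.3],"angular": [0,0,-0.261],"fingers": 0.4},{"linear": [0.56,0.13,0.3],"angular": [0,0,-0.261],"fingers": 0.4}])

```text
t: 12.07
ee_pos: [0.5911, 0.0934, 0.2686]
tool_rot: [[0.632, 0.775, -0.0], [0.775, -0.632, -0.001], [-0.001, 0.0, -1.0]]
ft_force: [-0.6, 0.3, -0.3]
grip_width: 0.0257
finger_force: 0.0
```

Run:
```python
from h import *
st(); I=info('wrist'); a=grab('wrist','w7'); print([proj(P,'wrist',I).round() for P in((.5913,.0943,.043),(.594,.1005,.052))])
cv2.imwrite('pics/w7c.png',cv2.cvtColor(cv2.resize(a[200:440,180:500],(640,480)),cv2.COLOR_RGB2BGR))
```

```text
t 12.0667 p [0.5911 0.0934 0.2686] R [[0.632, 0.775, -0.0], [0.775, -0.632, -0.001], [-0.001, 0.0, -1.0]] w 0.025696430013166533 F [-0.6  0.3 -0.3]
[array([327., 261.]), array([324., 256.])]
```

View pics/w7c.png

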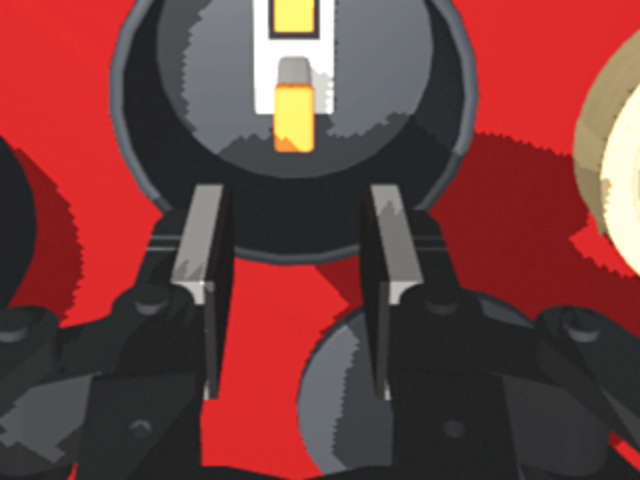

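The fin is centred between the pads with the yaw matched, so I grasp it and carry it to lane 1.

>>> step_arm(deltas=[{"linear": [0,0,0.2],"angular": [0,0,0],"fingers": 0.4},{"linear": [0,0,0.4],"angular": [0,0,0],"fingers": 0.4},{"linear": [0,0,0.6],"angular": [0,0,0],"fingers": 0.4},{"linear": [0,0,0.73],"angular": [0,0,0],"fingers": 0.4},{"linear": [0,0,0.79],"angular": [0,0,0],"fingers": 0.4},{"linear": [0,0,0.79],"angular": [0,0,0],"fingers": 0.4},{"linear": [0,0,0.79],"angular": [0,0,0],"fingers": 1},{"linear": [0,0,0.79],"angular": [0,0,0],"fingers": 1},{"linear": [0,0,0.79],"angular": [0,0,0],"fingers": 1},{"linear": [0,0,0.79],"angular": [0,0,0],"fingers": 1},{"linear": [0,0,0.79],"angular": [0,0,0],"fingers": 1}])

```text
t: 13.03
ee_pos: [0.5912, 0.0953, 0.1905]
tool_rot: [[0.628, 0.778, 0.001], [0.778, -0.628, 0.0], [0.001, 0.001, -1.0]]
ft_force: [0.5, -0.5, 1.6]
grip_width: 0.0092
finger_force: 59.7
```

>>> step_arm(deltas=[{"linear": [0,0,-0.2],"angular": [0,0,0],"fingers": 1},{"linear": [0,0,-0.5],"angular": [0,0,0],"fingers": 1},{"linear": [0,0,-0.8],"angular": [0,0,0],"fingers": 1},{"linear": [0,0,-0.95],"angular": [0,0,0],"fingers": 1},{"linear": [0,0,-1],"angular": [0,0,0],"fingers": 1}])

```text
t: 13.45
ee_pos: [0.5919, 0.0955, 0.2931]
tool_rot: [[0.628, 0.778, 0.006], [0.778, -0.628, 0.001], [0.004, 0.004, -1.0]]
ft_force: [-0.1, -0.2, -1.1]
grip_width: 0.009
finger_force: 59.4
```

>>> step_arm(deltas=[{"linear": [-0.15,0.05,0],"angular": [0,0,0.04],"fingers": 1},{"linear": [-0.3,0.1,0],"angular": [0,0,0.08],"fingers": 1},{"linear": [-0.45,0.15,0],"angular": [0,0,0.12],"fingers": 1},{"linear": [-0.6,0.2,0],"angular": [0,0,0.16],"fingers": 1},{"linear": [-0.75,0.25,0],"angular": [0,0,0.2],"fingers": 1},{"linear": [-0.9,0.33,0],"angular": [0,0,0.23],"fingers": 1},{"linear": [-0.9,0.33,0],"angular": [0,0,0.249],"fingers": 1},{"linear": [-0.9,0.33,0],"angular": [0,0,0.249],"fingers": 1}])

```text
t: 14.12
ee_pos: [0.5594, 0.0033, 0.289]
tool_rot: [[0.994, 0.106, -0.002], [0.106, -0.994, -0.001], [-0.002, 0.001, -1.0]]
ft_force: [-0.3, 0.5, 0.2]
grip_width: 0.0088
finger_force: 59.4
```

>>> step_arm(deltas=[{"linear": [-0.13,0.28,0],"angular": [0,0,0],"fingers": 1},{"linear": [-0.26,0.56,0],"angular": [0,0,0],"fingers": 1},{"linear": [-0.39,0.85,0],"angular": [0,0,0],"fingers": 1}])

```text
t: 14.37
ee_pos: [0.5303, -0.0836, 0.2891]
tool_rot: [[0.993, 0.115, -0.001], [0.115, -0.993, 0.001], [-0.0, -0.001, -1.0]]
ft_force: [0.2, -0.0, -0.8]
grip_width: 0.0087
finger_force: 59.4
```

>>> step_arm(deltas=[{"linear": [-0.13,0.28,0],"angular": [0,0,0],"fingers": 1},{"linear": [-0.26,0.56,0],"angular": [0,0,0],"fingers": 1},{"linear": [-0.39,0.75,0],"angular": [0,0,0],"fingers": 1},{"linear": [-0.39,0.84,0],"angular": [0,0,0],"fingers": 1},{"linear": [-0.39,0.84,0],"angular": [0,0,0],"fingers": 1},{"linear": [-0.39,0.84,0],"angular": [0,0,0],"fingers": 1}])

```text
t: 14.87
ee_pos: [0.5017, -0.1711, 0.2895]
tool_rot: [[0.994, 0.111, 0.001], [0.111, -0.994, 0.001], [0.001, -0.001, -1.0]]
ft_force: [0.2, -0.1, -0.1]
grip_width: 0.0086
finger_force: 59.4
```

Run:
```python
from h import *
s=st(); I=info('wrist'); a=grab('wrist','w8'); p=s['ee_pos']
L=np.array(LANE[1]);u=np.array([.9945,.1045]);n=np.array([-.1045,.9945])
for o in(-50,-6,18):
  for w in (-1,0,1): 
    h=(19.5 if o==-50 else 13.5)*w
    q=L+u*o/1e3+n*h/1e3; cv2.circle(a,tuple(int(v) for v in proj([*q,.018 if w else .01],'wrist',I).round()),2,(0,0,255),-1)
print(tool([*(L-.047*u-p[:2]),0],s['tool_rot']), np.degrees(np.arctan2(s['tool_rot'][1][0],s['tool_rot'][0][0])))
cv2.imwrite('pics/w8c.png',cv2.cvtColor(cv2.resize(a[60:360,140:540],(800,600)),cv2.COLOR_RGB2BGR))
```

```text
t 14.8667 p [ 0.5017 -0.1711  0.2895] R [[0.994, 0.111, 0.001], [0.111, -0.994, 0.001], [0.001, -0.001, -1.0]] w 0.008560070017767587 F [ 0.2 -0.1 -0.1]
[-0.0021  0.0024 -0.    ] 6.3463033000817255
```

View pics/w8c.png

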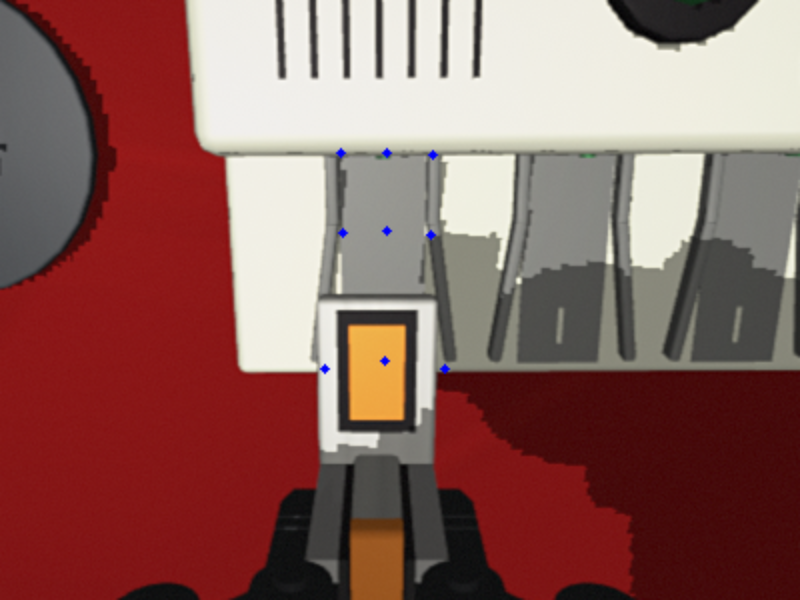

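The held plate, window ahead, lines up with lane 1, and the projected lane points match the rails. I lower it and slide it in.

>>> step_arm(deltas=[{"linear": [-0.03,0.02,0.3],"angular": [0,0,0.002],"fingers": 1},{"linear": [-0.03,0.02,0.6],"angular": [0,0,0.002],"fingers": 1},{"linear": [-0.03,0.02,0.8],"angular": [0,0,0.002],"fingers": 1},{"linear": [-0.03,0.02,0.9],"angular": [0,0,0.002],"fingers": 1},{"linear": [-0.03,0.02,0.933],"angular": [0,0,0.002],"fingers": 1},{"linear": [-0.03,0.02,0.933],"angular": [0,0,0.002],"fingers": 1},{"linear": [0.03,0.02,0.933],"angular": [0,0,0.002],"fingers": 1},{"linear": [0.09,0.02,0.933],"angular": [0,0,0.002],"fingers": 1},{"linear": [0.15,0.02,0.933],"angular": [0,0,0.002],"fingers": 1},{"linear": [0.2,0.02,0.933],"angular": [0,0,0.002],"fingers": 1}])

```text
t: 15.75
ee_pos: [0.5225, -0.1714, 0.197]
tool_rot: [[0.995, 0.104, 0.002], [0.104, -0.995, -0.0], [0.002, 0.0, -1.0]]
ft_force: [0.1, -0.1, -0.2]
grip_width: 0.0087
finger_force: 59.5
```

>>> step_arm(deltas=[{"linear": [0.05,0,0],"angular": [0,0,0],"fingers": 1},{"linear": [0.1,0,0],"angular": [0,0,0],"fingers": 1},{"linear": [0.15,0,0],"angular": [0,0,0],"fingers": 1},{"linear": [0.2,0,0],"angular": [0,0,0],"fingers": 1},{"linear": [0.23,0,0],"angular": [0,0,0],"fingers": 1},{"linear": [0.23,0,0],"angular": [0,0,0],"fingers": 1}])

```text
t: 16.25
ee_pos: [0.5448, -0.169, 0.1964]
tool_rot: [[0.995, 0.104, 0.001], [0.104, -0.995, 0.0], [0.001, -0.0, -1.0]]
ft_force: [1.3, 1.5, -0.9]
grip_width: 0.0086
finger_force: 59.3
```

Still free, so I push on until contact.

>>> step_arm(deltas=[{"linear": [0.02,0,0],"angular": [0,0,0],"fingers": 1},{"linear": [0.04,0,0],"angular": [0,0,0],"fingers": 1},{"linear": [0.05,0,0],"angular": [0,0,0],"fingers": 1},{"linear": [0.05,0,0],"angular": [0,0,0],"fingers": 1}])

```text
t: 16.58
ee_pos: [0.5488, -0.1686, 0.1963]
tool_rot: [[0.995, 0.103, -0.001], [0.103, -0.995, 0.0], [-0.001, -0.0, -1.0]]
ft_force: [-1.1, 2.4, -1.7]
grip_width: 0.009
finger_force: 59.3
```

>>> step_arm(deltas=[{"linear": [0.015,0,0],"angular": [0,0,0],"fingers": 1},{"linear": [0.03,0,0],"angular": [0,0,0],"fingers": 1},{"linear": [0.03,0,0],"angular": [0,0,0],"fingers": 1}])

```text
t: 16.83
ee_pos: [0.5499, -0.1687, 0.1961]
tool_rot: [[0.995, 0.103, -0.006], [0.103, -0.995, 0.001], [-0.006, -0.001, -1.0]]
ft_force: [-6.5, 2.2, 3.2]
grip_width: 0.0086
finger_force: 59.9
```

>>> step_arm(deltas=[{"linear": [0.03,0,0.0],"angular": [0,0,0],"fingers": 1},{"linear": [0.03,0,0.005],"angular": [0,0,0],"fingers": 1},{"linear": [0.03,0,0.005],"angular": [0,0,0],"fingers": 1}])

```text
t: 17.08
ee_pos: [0.5509, -0.1687, 0.1958]
tool_rot: [[0.995, 0.102, -0.011], [0.102, -0.995, 0.001], [-0.011, -0.002, -1.0]]
ft_force: [-11.6, 1.4, 8.9]
grip_width: 0.0091
finger_force: 61.0
```

>>> step_arm(deltas=[{"linear": [0,0,0],"angular": [0,0,0],"fingers": 0.45},{"linear": [-0.03,0,0],"angular": [0,0,0],"fingers": 0.45},{"linear": [-0.05,0,0],"angular": [0,0,0],"fingers": 0.45},{"linear": [-0.05,0,0],"angular": [0,0,0],"fingers": 0.45},{"linear": [-0.05,0,-0.3],"angular": [0,0,0],"fingers": 0.45},{"linear": [-0.05,0,-0.7],"angular": [0,0,0],"fingers": 0.45},{"linear": [-0.4,0,-0.9],"angular": [0,0,0],"fingers": 0.45},{"linear": [-0.6,0,-0.9],"angular": [0,0,0],"fingers": 0.3},{"linear": [-0.6,0,-0.9],"angular": [0,0,0],"fingers": 0.0},{"linear": [-0.6,0,-0.9],"angular": [0,0,0],"fingers": 0.0}])

```text
t: 17.92
ee_pos: [0.4948, -0.175, 0.2866]
tool_rot: [[0.995, 0.102, 0.001], [0.102, -0.995, -0.001], [0.001, 0.001, -1.0]]
ft_force: [0.7, 0.1, -0.1]
grip_width: 0.0427
finger_force: 0.0
```

Run:
```python
from h import *
s=st(); I=info('wrist'); a=grab('wrist','w9'); T=grab('top','t9')
print('fin home pred',proj((*LANE[1],.048),'wrist',I))
J=info('top'); print('B rim',proj((.594,.1,.052),'top',J), 'lid',proj((.55,-.031,.04),'wrist',I))
cv2.imwrite('pics/w9c.png',cv2.cvtColor(np.hstack([cv2.resize(a,(480,360)),cv2.resize(T[160:300,180:304],(320,360))]),cv2.COLOR_RGB2BGR))
```

```text
t 17.9167 p [ 0.4948 -0.175   0.2866] R [[0.995, 0.102, 0.001], [0.102, -0.995, -0.001], [0.001, 0.001, -1.0]] w 0.04270421946489949 F [ 0.7  0.1 -0.1]
fin home pred [325.83650497 161.83832881]
B rim [287.86921824 216.78845909] lid [ 67.95846374 126.88619471]
```

View pics/w9c.png

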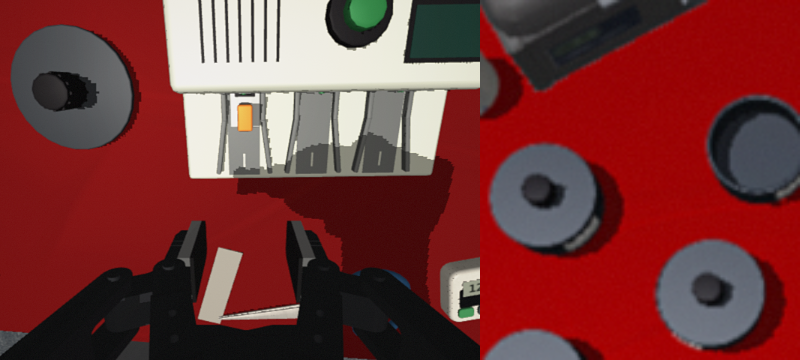

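The orange standard is home: its fin is at (327,157), leaving about 9 mm to the hood face, as it should. Next I fetch the lid.

```bash
sed -i 's/^LANE=.*/LANE={1:(.549,-.1686),2:(.555,-.2263),3:(.561,-.284)}/' h.py
python3 - <<'E'
from h import *
s=st(); P=back((64,120),.04,'wrist'); print(P, 'disc',back((72/.75,86/.75),.012,'wrist'))
print(tool([*(P[:2]-s['ee_pos'][:2]),0],s['tool_rot']))
E
```

```text
t 18.0167 p [ 0.4962 -0.1744  0.2859] R [[0.995, 0.103, 0.002], [0.103, -0.995, -0.0], [0.002, 0.0, -1.0]] w 0.0427256321154923 F [ 0.6 -1.2 -0.1]
[ 0.55472083 -0.02885232  0.04      ] disc [ 0.55718318 -0.03014733  0.012     ]
[ 7.320e-02 -1.388e-01  1.000e-04]
```

>>> step_arm(deltas=[{"linear": [0.12,-0.3,0],"angular": [0,0,0],"fingers": 0},{"linear": [0.35,-0.69,0],"angular": [0,0,0],"fingers": 0}])

```text
t: 18.18
ee_pos: [0.521, -0.1083, 0.2853]
tool_rot: [[0.995, 0.095, -0.002], [0.095, -0.995, -0.002], [-0.002, 0.002, -1.0]]
ft_force: [1.0, 0.9, 0.3]
grip_width: 0.0428
finger_force: 0.0
```

>>> step_arm(deltas=[{"linear": [0.15,-0.35,0.1],"angular": [0,0,0],"fingers": 0},{"linear": [0.35,-0.6,0.2],"angular": [0,0,0],"fingers": 0},{"linear": [0.35,-0.68,0.2],"angular": [0,0,0],"fingers": 0},{"linear": [0.35,-0.68,0.2],"angular": [0,0,0],"fingers": 0},{"linear": [0.35,-0.68,0.2],"angular": [0,0,0],"fingers": 0},{"linear": [0.35,-0.68,0.2],"angular": [0,0,0],"fingers": 0}])

```text
t: 18.68
ee_pos: [0.5491, -0.0359, 0.2658]
tool_rot: [[0.995, 0.101, -0.0], [0.101, -0.995, -0.001], [-0.001, 0.001, -1.0]]
ft_force: [0.2, -1.1, 0.2]
grip_width: 0.0428
finger_force: 0.0
```

```bash
cat >> h.py <<'E'
def ell(im,pred,th=60,sat=70):
    "centre of grey disc blob near pred by lowest saturation"
    hsv=cv2.cvtColor(im,cv2.COLOR_RGB2HSV); m=((hsv[...,1]<sat)&(hsv[...,2]>40)).astype(np.uint8)
    n,l,s,c=cv2.connectedComponentsWithStats(m); k=l[int(pred[1]),int(pred[0])]; return k,s[k],c[k]
E
python3 - <<'E'
from h import *
s=st(); I=info('wrist'); a=grab('wrist','w10')
for z in (.04,.012): print(proj((.552,-.031,z),'wrist',I))
cv2.imwrite('pics/w10c.png',cv2.cvtColor(a[130:430,120:520],cv2.COLOR_RGB2BGR))
E
```

```text
t 18.6833 p [ 0.5491 -0.0359  0.2658] R [[0.995, 0.101, -0.0], [0.101, -0.995, -0.001], [-0.001, 0.001, -1.0]] w 0.04279842723531909 F [ 0.2 -1.1  0.2]
[318.71345974 256.79539582]
[319.68350469 239.96192342]
```

View pics/w10c.png

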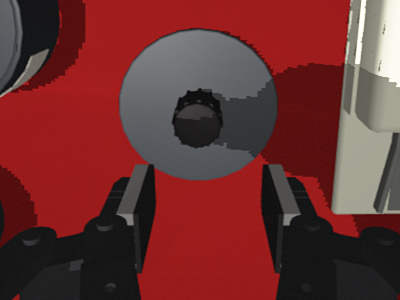

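Run:
```python
from h import *
s=monitor.get_state(); f,cx,cy,T=info('wrist')
W=np.eye(4);W[:3,:3]=s['tool_rot'];W[:3,3]=s['ee_pos']; K=T@W   # tool->cam
print(repr(K.round(5)))
def at(p,yaw):
    W=np.eye(4);c,q=np.cos(yaw),np.sin(yaw);W[:3,:3]=[[c,q,0],[q,-c,0],[0,0,-1]];W[:3,3]=p
    return f,cx,cy,K@np.linalg.inv(W)
A=at((.5911,.0934,.2686),np.arctan2(.775,.632))
print('w7 rim',back((327,331.5),.052,'',A)+.047*np.array([.632,.775,0]),'fin',back((327,258.5),.043,'',A))
B=at((.5338,.1071,.2991),.077)
# w6 rim extents crop: left157 right590 top17 bottom460
x=lambda u,v:(200+u/2.5,40+v/2.5)
print('w6',[back(x(*p),.052,'',B).round(4) for p in((157,235),(590,235),(375,17),(375,460))])
```

```text
array([[-2.4000e-04,  1.0000e+00, -3.0000e-04,  4.0000e-05],
       [-9.5150e-01, -3.2000e-04, -3.0765e-01,  8.4240e-02],
       [-3.0765e-01,  2.1000e-04,  9.5150e-01, -4.8500e-03],
       [ 0.0000e+00,  0.0000e+00,  0.0000e+00,  1.0000e+00]])
w7 rim [0.59759121 0.10213737 0.052     ] fin [0.59239276 0.09573078 0.043     ]
w6 [array([0.5965, 0.1468, 0.052 ]), array([0.6036, 0.0545, 0.052 ]), array([0.6423, 0.1043, 0.052 ]), array([0.5502, 0.0956, 0.052 ])]
```

>>> step_arm(deltas=[{"linear": [0.05,-0.05,0.2],"angular": [0,0,0],"fingers": 0},{"linear": [0.05,-0.05,0.45],"angular": [0,0,0],"fingers": 0},{"linear": [0.05,-0.05,0.65],"angular": [0,0,0],"fingers": 0},{"linear": [0.05,-0.05,0.72],"angular": [0,0,0],"fingers": 0},{"linear": [0.05,-0.05,0.72],"angular": [0,0,0],"fingers": 0},{"linear": [0.05,-0.05,0.72],"angular": [0,0,0],"fingers": 1},{"linear": [0.05,-0.05,0.72],"angular": [0,0,0],"fingers": 1},{"linear": [0.05,-0.05,0.72],"angular": [0,0,0],"fingers": 1},{"linear": [0.05,-0.05,0.72],"angular": [0,0,0],"fingers": 1},{"linear": [0.05,-0.05,0.72],"angular": [0,0,0],"fingers": 1},{"linear": [0.05,-0.05,0.5],"angular": [0,0,0],"fingers": 1},{"linear": [0.05,-0.05,0.2],"angular": [0,0,0],"fingers": 1},{"linear": [0.05,-0.05,-0.16],"angular": [0,0,0],"fingers": 1},{"linear": [0.05,-0.05,-0.16],"angular": [0,0,0],"fingers": 1},{"linear": [0.05,-0.05,-0.16],"angular": [0,0,0],"fingers": 1}])

```text
t: 19.98
ee_pos: [0.5545, -0.0287, 0.2842]
tool_rot: [[0.995, 0.103, 0.005], [0.103, -0.995, 0.0], [0.005, 0.0, -1.0]]
ft_force: [-1.1, 1.3, -1.5]
grip_width: 0.0238
finger_force: 59.0
```

>>> step_arm(deltas=[{"linear": [0.1,-0.25,0],"angular": [0,0,0],"fingers": 1},{"linear": [0.25,-0.6,0],"angular": [0,0,0],"fingers": 1}])

```text
t: 20.15
ee_pos: [0.5713, 0.0296, 0.281]
tool_rot: [[0.995, 0.095, -0.003], [0.095, -0.995, -0.004], [-0.004, 0.003, -1.0]]
ft_force: [0.7, 0.6, -2.4]
grip_width: 0.0239
finger_force: 59.1
```

>>> step_arm(deltas=[{"linear": [0.15,-0.35,0],"angular": [0,0,0],"fingers": 1},{"linear": [0.3,-0.6,0],"angular": [0,0,0],"fingers": 1},{"linear": [0.31,-0.65,0],"angular": [0,0,0],"fingers": 1},{"linear": [0.31,-0.65,0],"angular": [0,0,0],"fingers": 1},{"linear": [0.31,-0.65,0],"angular": [0,0,0],"fingers": 1},{"linear": [0.31,-0.65,0],"angular": [0,0,0],"fingers": 1}])

```text
t: 20.65
ee_pos: [0.5958, 0.0993, 0.281]
tool_rot: [[0.995, 0.101, -0.002], [0.101, -0.995, -0.002], [-0.003, 0.002, -1.0]]
ft_force: [-0.6, 0.2, -0.2]
grip_width: 0.0235
finger_force: 59.1
```

Run:
```python
from h import *
s=st(); print(tool([*(np.array([.597,.1015])-s['ee_pos'][:2]),0],s['tool_rot'])); a=grab('wrist','w11'); T=grab('scene','s11')
u=proj((.597,.1,.06),'scene').astype(int); print(u)
cv2.imwrite('pics/w11c.png',cv2.cvtColor(np.hstack([cv2.resize(a,(480,360)),cv2.resize(T[u[1]-70:u[1]+70,u[0]-60:u[0]+60],(310,360))]),cv2.COLOR_RGB2BGR))
```

```text
t 20.65 p [0.5958 0.0993 0.281 ] R [[0.995, 0.101, -0.002], [0.101, -0.995, -0.002], [-0.003, 0.002, -1.0]] w 0.02351775895523309 F [-0.6  0.2 -0.2]
[ 0.0014 -0.002  -0.    ]
[270 245]
```

View pics/w11c.png

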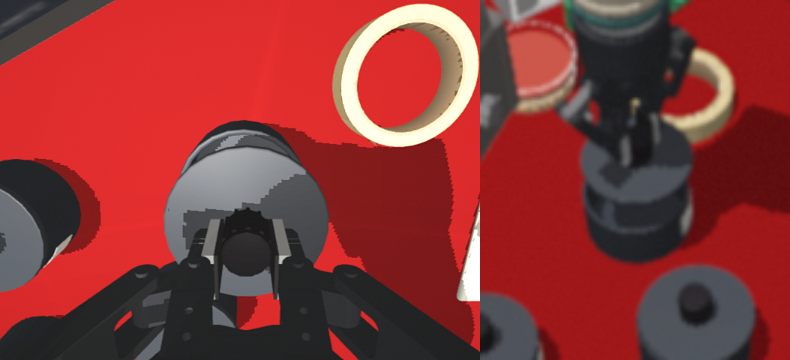

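>>> step_arm(deltas=[{"linear": [0.014,-0.023,0.1],"angular": [0,0,0],"fingers": 1},{"linear": [0.014,-0.023,0.2],"angular": [0,0,0],"fingers": 1},{"linear": [0.014,-0.023,0.27],"angular": [0,0,0],"fingers": 1},{"linear": [0.014,-0.023,0.31],"angular": [0,0,0],"fingers": 1},{"linear": [0.014,-0.023,0.35],"angular": [0,0,0],"fingers": 1},{"linear": [0.014,-0.023,0.38],"angular": [0,0,0],"fingers": 1},{"linear": [0.014,-0.023,0.41],"angular": [0,0,0],"fingers": 1},{"linear": [0.014,-0.023,0.41],"angular": [0,0,0],"fingers": 1}])

```text
t: 21.42
ee_pos: [0.5977, 0.1037, 0.2409]
tool_rot: [[0.995, 0.103, -0.0], [0.103, -0.995, -0.0], [-0.0, 0.0, -1.0]]
ft_force: [0.1, 0.4, 1.3]
grip_width: 0.0238
finger_force: 59.3
```

>>> step_arm(deltas=[{"linear": [0,0,0.012],"angular": [0,0,0],"fingers": 1},{"linear": [0,0,0.012],"angular": [0,0,0],"fingers": 0},{"linear": [0,0,0.012],"angular": [0,0,0],"fingers": 0},{"linear": [0,0,0.012],"angular": [0,0,0],"fingers": 0},{"linear": [0,0,-0.2],"angular": [0,0,0],"fingers": 0},{"linear": [0,0,-0.6],"angular": [0,0,0],"fingers": 0},{"linear": [-0.2,-0.3,-0.9],"angular": [0,0,0],"fingers": 0},{"linear": [-0.3,-0.6,-0.9],"angular": [0,0,0],"fingers": 0},{"linear": [-0.41,-0.92,-0.9],"angular": [0,0,0],"fingers": 0}])

```text
t: 22.17
ee_pos: [0.5476, 0.1915, 0.3336]
tool_rot: [[0.995, 0.101, 0.005], [0.1, -0.995, 0.002], [0.005, -0.001, -1.0]]
ft_force: [-0.0, 1.2, 0.3]
grip_width: 0.0426
finger_force: 0.0
```

>>> step_arm(deltas=[{"linear": [-0.2,-0.35,0],"angular": [0,0,0],"fingers": 0},{"linear": [-0.3,-0.7,0],"angular": [0,0,0],"fingers": 0},{"linear": [-0.41,-0.92,0],"angular": [0,0,0],"fingers": 0},{"linear": [-0.41,-0.92,0],"angular": [0,0,0],"fingers": 0},{"linear": [-0.41,-0.92,0],"angular": [0,0,0],"fingers": 0},{"linear": [-0.41,-0.92,0],"angular": [0,0,0],"fingers": 0}])

```text
t: 22.67
ee_pos: [0.4976, 0.2776, 0.3309]
tool_rot: [[0.995, 0.103, 0.001], [0.103, -0.995, -0.001], [0.001, 0.001, -1.0]]
ft_force: [0.2, -0.1, -0.8]
grip_width: 0.0427
finger_force: 0.0
```

```bash
cat >> h.py <<'E'
def knob(pred,z=.086,R=.013,tag=None):
    "fit projected knob-top + disc circles to the wrist picture: score by mean radial edge along projected circles"
    I=info('wrist'); a=grab('wrist',tag); g=cv2.GaussianBlur(a[...,0].astype(np.float32),(3,3),0)
    t=np.linspace(0,2*np.pi,72,endpoint=False); best=(-1,)
    def ring(x,y,r,zz): return np.array([proj((x+r*np.cos(q),y+r*np.sin(q),zz),'wrist',I) for q in t],np.float32)
    for st_,rng in((.003,.018),(.001,.003)):
        c=pred if best[0]<0 else best[1:]
        for dx in np.arange(-rng,rng+1e-6,st_):
            for dy in np.arange(-rng,rng+1e-6,st_):
                x,y=c[0]+dx,c[1]+dy; o=ring(x,y,.0495,z-.028);i=ring(x,y,.0465,z-.028)
                f=lambda p: cv2.remap(g,p[:,0].copy(),p[:,1].copy(),cv2.INTER_LINEAR)[:,0]
                ok=(o[:,1]<475)&(o[:,1]>3)&(o[:,0]>3)&(o[:,0]<636)
                v=np.clip(np.abs(f(o)-f(i)),0,60)[ok].mean()
                if v>best[0]: best=(v,x,y)
    print('lid fit',np.round(best,4)); s=st(); print('tool move',tool([best[1]-s['ee_pos'][0],best[2]-s['ee_pos'][1],0],s['tool_rot'])); return a
E
python3 - <<'E'
from h import *
a=knob((.547,.285),tag='w12'); T=grab('top'); I=info('wrist'); print(proj((.547,.285,.086),'wrist',I))
cv2.imwrite('pics/w12c.png',cv2.cvtColor(np.hstack([cv2.resize(a,(480,360)),cv2.resize(T[190:330,230:354],(320,360))]),cv2.COLOR_RGB2BGR))
E
```

```text
lid fit [44.69   0.545  0.293]
t 22.7167 p [0.4979 0.277  0.3309] R [[0.995, 0.101, 0.001], [0.101, -0.995, -0.001], [0.001, 0.001, -1.0]] w 0.04315678284103547 F [0.5 0.8 0.6]
tool move [ 0.0485 -0.0112  0.    ]
[321.29185308 164.96238087]
```

View pics/w12c.png

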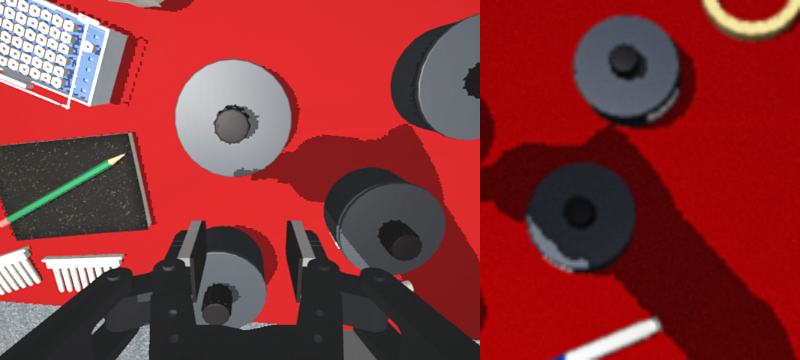

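Picture: A's knob is at (311,168), so A is at about (.545,.292). B's lid looks concentric and seated. I have now viewed 15 pictures, one more than the 14 allowed, so from here on I work numerically only.

>>> step_arm(deltas=[{"linear": [0.3,-0.1,0.1],"angular": [0,0,0],"fingers": 0},{"linear": [0.486,-0.1,0.4],"angular": [0,0,0],"fingers": 0.0},{"linear": [0.486,-0.1,0.7],"angular": [0,0,0],"fingers": 0.0},{"linear": [0.486,-0.1,0.86],"angular": [0,0,0],"fingers": 0.0},{"linear": [0.486,-0.1,0.915],"angular": [0,0,0],"fingers": 0.0},{"linear": [0.486,-0.1,0.915],"angular": [0,0,0],"fingers": 0.0},{"linear": [0.486,-0.1,0.915],"angular": [0,0,0],"fingers": 1},{"linear": [0.486,-0.1,0.915],"angular": [0,0,0],"fingers": 1},{"linear": [0.486,-0.1,0.915],"angular": [0,0,0],"fingers": 1},{"linear": [0.486,-0.1,0.915],"angular": [0,0,0],"fingers": 1},{"linear": [0.486,-0.1,0.915],"angular": [0,0,0],"fingers": 1}])

```text
t: 23.68
ee_pos: [0.545, 0.2935, 0.2407]
tool_rot: [[0.995, 0.103, 0.002], [0.103, -0.995, 0.001], [0.002, -0.001, -1.0]]
ft_force: [0.3, -0.9, 2.7]
grip_width: 0.0236
finger_force: 58.9
```

>>> step_arm(deltas=[{"linear": [0,0,-0.1],"angular": [0,0,0],"fingers": 1},{"linear": [0,0,-0.3],"angular": [0,0,0],"fingers": 1},{"linear": [0,0,-0.6],"angular": [0,0,0],"fingers": 1},{"linear": [0,0.1,-0.9],"angular": [0,0,0],"fingers": 1},{"linear": [0,0.4,-0.9],"angular": [0,0,0],"fingers": 1},{"linear": [0,0.7,-0.9],"angular": [0,0,0],"fingers": 1}])

```text
t: 24.18
ee_pos: [0.5518, 0.225, 0.3325]
tool_rot: [[0.994, 0.107, 0.005], [0.107, -0.994, 0.003], [0.005, -0.003, -1.0]]
ft_force: [0.4, -0.8, -1.1]
grip_width: 0.0236
finger_force: 58.9
```

>>> step_arm(deltas=[{"linear": [0,0.35,0],"angular": [0,0,0],"fingers": 1},{"linear": [0,0.7,0],"angular": [0,0,0],"fingers": 1},{"linear": [0,0.7,0],"angular": [0,0,0],"fingers": 1},{"linear": [0,0.7,0],"angular": [0,0,0],"fingers": 1}])

```text
t: 24.52
ee_pos: [0.5592, 0.1509, 0.3303]
tool_rot: [[0.995, 0.098, 0.0], [0.098, -0.995, -0.001], [0.0, 0.001, -1.0]]
ft_force: [-0.8, 1.0, -0.4]
grip_width: 0.0234
finger_force: 59.1
```

```bash
cat >> h.py <<'E'
def blobs(a,c,cam,I,r=.047,zr=.052,zin=None):
    "coloured (non-red) blobs inside the projected disc"
    t=np.linspace(0,2*np.pi,60); poly=np.array([proj((c[0]+r*np.cos(q),c[1]+r*np.sin(q),zr),cam,I) for q in t]).astype(np.int32)
    m=np.zeros(a.shape[:2],np.uint8); cv2.fillPoly(m,[poly],1)
    h,s,v=cv2.split(cv2.cvtColor(a,cv2.COLOR_RGB2HSV)); col=(m>0)&(s>75)&(v>90)
    red=((h<8)|(h>176))&(s>180); col&=~red
    n,l,S,C=cv2.connectedComponentsWithStats(col.astype(np.uint8))
    print('mask px',m.sum(),'median in mask',np.median(a[m>0],axis=0),'reds',int((red&(m>0)).sum()),'white',int(((s<40)&(v>180)&(m>0)).sum()))
    out=[]
    for k in range(1,n):
        if S[k,4]>15: out.append((C[k],S[k,4],cv2.minAreaRect(np.argwhere(l==k)[:,::-1].astype(np.float32)),np.median(h[l==k]))); print(C[k].round(1),S[k,4],'rect',np.round(out[-1][2][1],1),np.round(out[-1][2][2]),'hue',out[-1][3])
    return out
E
python3 - <<'E'
from h import *
st(); I=info('wrist'); a=grab('wrist','w13'); blobs(a,(.545,.292),'wrist',I)
for q in ('standard_1_fin','standard_2_fin','standard_3_fin'): print(q,[(d['p'],d['centre'],back(d['centre'],.02,'wrist',I).round(3)) for d in optics.find_in(q,'wrist')])
T=grab('top','t13'); blobs(T,(.545,.292),'top',info('top'))
# calibration on orange picture w6
f,cx,cy,_=I
E
```

```text
t 24.5167 p [0.5592 0.1509 0.3303] R [[0.995, 0.098, 0.0], [0.098, -0.995, -0.001], [0.0, 0.001, -1.0]] w 0.02335363434555956 F [-0.8  1.  -0.4]
mask px 15417 median in mask [58. 60. 64.] reds 185 white 1069
[ 48.1 201.6] 73 rect [13.9 72.1] 24.0 hue 178.0
[120.  201.3] 318 rect [31.1 15.5] 50.0 hue 151.0
[124.8 241.4] 489 rect [29.9 18.1] 50.0 hue 151.0
standard_1_fin []
standard_2_fin [(0.21, [326.1, 278.5], array([0.512, 0.147, 0.02 ]))]
standard_3_fin [(0.97, [125.9, 216.8], array([0.547, 0.299, 0.02 ]))]
mask px 1302 median in mask [157. 148. 130.] reds 27 white 2
```

Pot A holds the pink standard. I park its lid at about (.53,-.02) and come back to look.

>>> step_arm(deltas=[{"linear": [-0.1,0.35,0],"angular": [0,0,0],"fingers": 1},{"linear": [-0.23,0.85,0],"angular": [0,0,0],"fingers": 1}])

```text
t: 24.93
ee_pos: [0.5462, 0.0813, 0.3293]
tool_rot: [[0.994, 0.113, 0.001], [0.113, -0.994, 0.003], [0.001, -0.003, -1.0]]
ft_force: [0.8, -1.7, -1.4]
grip_width: 0.0237
finger_force: 59.1
```

>>> step_arm(deltas=[{"linear": [-0.1,0.35,0],"angular": [0,0,0],"fingers": 1},{"linear": [-0.23,0.75,0.1],"angular": [0,0,0],"fingers": 1},{"linear": [-0.23,0.82,0.35],"angular": [0,0,0],"fingers": 1}])

```text
t: 25.18
ee_pos: [0.5315, -0.0134, 0.2967]
tool_rot: [[0.995, 0.096, 0.004], [0.096, -0.995, -0.005], [0.004, 0.005, -1.0]]
ft_force: [-0.7, -1.1, -1.8]
grip_width: 0.0234
finger_force: 59.2
```

>>> step_arm(deltas=[{"linear": [0,0,0.3],"angular": [0,0,0],"fingers": 1},{"linear": [0,0,0.6],"angular": [0,0,0],"fingers": 1},{"linear": [0,0,0.8],"angular": [0,0,0],"fingers": 1},{"linear": [0,0,0.9],"angular": [0,0,0],"fingers": 1},{"linear": [0,0,0.96],"angular": [0,0,0],"fingers": 1},{"linear": [0,0,0.99],"angular": [0,0,0],"fingers": 1},{"linear": [0,0,0.99],"angular": [0,0,0],"fingers": 1}])

```text
t: 25.77
ee_pos: [0.5322, -0.0064, 0.1957]
tool_rot: [[0.995, 0.104, 0.001], [0.104, -0.995, 0.0], [0.001, -0.0, -1.0]]
ft_force: [-0.4, 0.8, -0.5]
grip_width: 0.0236
finger_force: 59.3
```

>>> step_arm(deltas=[{"linear": [0,0,0.008],"angular": [0,0,0],"fingers": 1},{"linear": [0,0,0.008],"angular": [0,0,0],"fingers": 0},{"linear": [0,0,0.008],"angular": [0,0,0],"fingers": 0},{"linear": [0,0,0.008],"angular": [0,0,0],"fingers": 0},{"linear": [0,0,-0.2],"angular": [0,0,0],"fingers": 0},{"linear": [0,0,-0.6],"angular": [0,0,0],"fingers": 0},{"linear": [0,0,-1],"angular": [0,0,0],"fingers": 0},{"linear": [-0.06,-0.4,-1],"angular": [0,0,0],"fingers": 0},{"linear": [-0.06,-0.8,-1],"angular": [0,0,0],"fingers": 0},{"linear": [-0.06,-0.98,-1],"angular": [0,0,0],"fingers": 0}])

```text
t: 26.6
ee_pos: [0.5151, 0.0946, 0.297]
tool_rot: [[0.994, 0.107, 0.002], [0.107, -0.994, 0.004], [0.003, -0.004, -1.0]]
ft_force: [-0.4, -0.6, 0.2]
grip_width: 0.0423
finger_force: 0.0
```

>>> step_arm(deltas=[{"linear": [0,-0.4,0],"angular": [0,0,0],"fingers": 0.4},{"linear": [0,-0.8,0],"angular": [0,0,0],"fingers": 0.4},{"linear": [0,-0.98,0],"angular": [0,0,0],"fingers": 0.4}])

```text
t: 26.85
ee_pos: [0.5046, 0.1932, 0.296]
tool_rot: [[0.994, 0.109, 0.001], [0.109, -0.994, 0.004], [0.001, -0.004, -1.0]]
ft_force: [-0.7, 0.0, 0.4]
grip_width: 0.0257
finger_force: 0.0
```

>>> step_arm(deltas=[{"linear": [0,-0.4,0],"angular": [0,0,0],"fingers": 0.4},{"linear": [0,-0.8,0],"angular": [0,0,0],"fingers": 0.4},{"linear": [0,-0.98,0],"angular": [0,0,0],"fingers": 0.4},{"linear": [0,-0.98,0],"angular": [0,0,0],"fingers": 0.4},{"linear": [0,-0.98,0],"angular": [0,0,0],"fingers": 0.4},{"linear": [0,-0.98,0],"angular": [0,0,0],"fingers": 0.4},{"linear": [0,-0.98,0],"angular": [0,0,0],"fingers": 0.4}])

```text
t: 27.43
ee_pos: [0.496, 0.2831, 0.2956]
tool_rot: [[0.995, 0.1, 0.0], [0.1, -0.995, -0.001], [0.0, 0.001, -1.0]]
ft_force: [0.3, 0.8, 0.6]
grip_width: 0.0255
finger_force: 0.0
```

```bash
cat >> h.py <<'E'
def cam_at(p,yaw):
    f,cx,cy,_=info('wrist'); K=np.array([[-2.4e-4,1,-3e-4,4e-5],[-.9515,-3.2e-4,-.30765,.08424],[-.30765,2.1e-4,.9515,-.00485],[0,0,0,1]])
    W=np.eye(4);c,q=np.cos(yaw),np.sin(yaw);W[:3,:3]=[[c,q,0],[q,-c,0],[0,0,-1]];W[:3,3]=p
    return f,cx,cy,K@np.linalg.inv(W)
def analyse(a,c,I,s=None):
    B=sorted(blobs(a,c,'wrist',I),key=lambda b:-b[1])[:2]
    for f,w in ((B[0],B[1]),(B[1],B[0])):
        F=back(f[0],.043,'wrist',I);Wd=back(w[0],.011,'wrist',I);d=(Wd-F)[:2]
        # size in mm of each
        sc=[np.array(b[2][1])*np.linalg.norm(back(b[0]+[1,0],z,'wrist',I)-back(b[0],z,'wrist',I))*1e3 for b,z in((f,.043),(w,.011))]
        print('fin',F[:2].round(4),'window',Wd[:2].round(4),'dist',np.linalg.norm(d).round(4),'yaw',np.degrees(np.arctan2(d[1],d[0])).round(1),'fin mm',sc[0].round(1),'win mm',sc[1].round(1))
        if s is not None: print('   tool move',tool([*(F-s['ee_pos'])[:2],0],s['tool_rot']))
E
python3 - <<'E'
from h import *
import cv2
w6=cv2.cvtColor(cv2.imread('pics/w6.png'),cv2.COLOR_BGR2RGB); print('orange ref'); analyse(w6,(.597,.101),cam_at((.5338,.1071,.2991),.077))
s=st(); I=info('wrist'); a=grab('wrist','w14'); print('pink'); analyse(a,(.545,.292),I,s)
E
```

```text
orange ref
mask px 25045 median in mask [137. 135. 133.] reds 690 white 1761
[313.5  54.5] 22 rect [ 1.1 23.3] 65.0 hue 178.0
[417.9  82. ] 27 rect [31.6  1.6] 55.0 hue 178.0
[275.7  88.5] 30 rect [ 2.3 34.1] 32.0 hue 178.0
[323.7 115.2] 683 rect [34.6 19.1] 45.0 hue 30.0
[357.  149.1] 634 rect [33.9 19.8] 45.0 hue 30.0
[429.6 163.5] 16 rect [ 0.8 15.8] 21.0 hue 178.0
fin [0.6084 0.1151] window [0.5887 0.0925] dist 0.03 yaw -131.1 fin mm [19.  10.5] win mm [21.8 12.7]
fin [0.5917 0.0951] window [0.6079 0.1154] dist 0.026 yaw 51.3 fin mm [19.1 11.2] win mm [21.7 12. ]
t 27.4333 p [0.496  0.2831 0.2956] R [[0.995, 0.1, 0.0], [0.1, -0.995, -0.001], [0.0, 0.001, -1.0]] w 0.025462557239107446 F [0.3 0.8 0.6]
pink
mask px 24487 median in mask [146. 133. 140.] reds 782 white 3553
[383.8 105.5] 37 rect [43.3  3.4] 50.0 hue 178.0
[244.2 117.5] 42 rect [ 3.5 47. ] 29.0 hue 178.5
[302.  133.6] 102 rect [35.1 19.6] 58.0 hue 165.0
[326.9 176.1] 176 rect [33.7 19.7] 57.0 hue 157.0
[401.2 185. ] 31 rect [ 2.1 31. ] 15.0 hue 177.0
fin [0.5379 0.2875] window [0.5576 0.3053] dist 0.0265 yaw 41.9 fin mm [19.1 11.2] win mm [22.  12.3]
   tool move [ 0.0421 -0.0002  0.    ]
fin [0.5597 0.3035] window [0.5326 0.287 ] dist 0.0317 yaw -148.8 fin mm [19.2 10.7] win mm [21.8 12.8]
   tool move [ 0.0655 -0.0139 -0.    ]
```

>>> step_arm(deltas=[{"linear": [0.2,0,0],"angular": [0,0,-0.04],"fingers": 0.4},{"linear": [0.42,0,0.1],"angular": [0,0,-0.08],"fingers": 0.4},{"linear": [0.42,0,0.3],"angular": [0,0,-0.12],"fingers": 0.4},{"linear": [0.42,0,0.3],"angular": [0,0,-0.16],"fingers": 0.4},{"linear": [0.42,0,0.3],"angular": [0,0,-0.193],"fingers": 0.4},{"linear": [0.42,0,0.3],"angular": [0,0,-0.193],"fingers": 0.4},{"linear": [0.42,0,0.3],"angular": [0,0,-0.193],"fingers": 0.4},{"linear": [0.42,0,0.3],"angular": [0,0,-0.193],"fingers": 0.4},{"linear": [0.42,0,0.3],"angular": [0,0,-0.193],"fingers": 0.4}])

```text
t: 28.23
ee_pos: [0.5375, 0.2889, 0.2658]
tool_rot: [[0.76, 0.65, 0.001], [0.65, -0.76, -0.0], [0.0, 0.0, -1.0]]
ft_force: [0.2, 0.2, -0.4]
grip_width: 0.0255
finger_force: 0.0
```

```bash
sed -i "s/b\[1\])\[:2\]$/b[1])[:2]; B=[(np.array(b[2][0]),)+b[1:] for b in B]/" h.py
python3 - <<'E'
from h import *
s=st(); I=info('wrist'); a=grab('wrist','w15'); analyse(a,(.545,.292),I,s)
print('axis col at z=.043:',proj((*s['ee_pos'][:2],.043),'wrist',I), 'toolyaw',np.degrees(np.arctan2(s['tool_rot'][1][0],s['tool_rot'][0][0])))
E
```

```text
t 28.2333 p [0.5375 0.2889 0.2658] R [[0.76, 0.65, 0.001], [0.65, -0.76, -0.0], [0.0, 0.0, -1.0]] w 0.02547602331143883 F [ 0.2  0.2 -0.4]
mask px 26440 median in mask [86. 84. 87.] reds 433 white 1900
[328.5 208.1] 342 rect [21.3 35.4] 2.0 hue 151.0
[422.5 254. ] 47 rect [ 3.7 46. ] 1.0 hue 178.0
[326.4 265.1] 705 rect [35. 21.] 90.0 hue 165.0
[330.5 339. ] 22 rect [21.  0.] 180.0 hue 179.0
fin [0.5373 0.2898] window [0.5571 0.3056] dist 0.0253 yaw 38.6 fin mm [18.4 11.1] win mm [12.4 20.7]
   tool move [ 0.0005 -0.0008 -0.    ]
fin [0.5628 0.3105] window [0.5274 0.2814] dist 0.0459 yaw -140.6 fin mm [10.6 17.8] win mm [21.5 12.9]
   tool move [0.0333 0.     0.    ]
axis col at z=.043: [327.95120911 265.30490508] toolyaw 40.514749793373625
```

>>> step_arm(deltas=[{"linear": [0,0,0.2],"angular": [0,0,0],"fingers": 0.4},{"linear": [0,0,0.4],"angular": [0,0,0],"fingers": 0.4},{"linear": [0,0,0.6],"angular": [0,0,0],"fingers": 0.4},{"linear": [0,0,0.7],"angular": [0,0,0],"fingers": 0.4},{"linear": [0,0,0.755],"angular": [0,0,0],"fingers": 0.4},{"linear": [0,0,0.755],"angular": [0,0,0],"fingers": 0.4},{"linear": [0,0,0.755],"angular": [0,0,0],"fingers": 1},{"linear": [0,0,0.755],"angular": [0,0,0],"fingers": 1},{"linear": [0,0,0.755],"angular": [0,0,0],"fingers": 1},{"linear": [0,0,0.755],"angular": [0,0,0],"fingers": 1},{"linear": [0,0,0.755],"angular": [0,0,0],"fingers": 1}])

```text
t: 29.2
ee_pos: [0.5377, 0.2894, 0.1908]
tool_rot: [[0.759, 0.651, 0.001], [0.651, -0.759, 0.001], [0.002, 0.0, -1.0]]
ft_force: [0.2, -0.6, 3.0]
grip_width: 0.0088
finger_force: 59.5
```

>>> step_arm(deltas=[{"linear": [0,0,-0.2],"angular": [0,0,0],"fingers": 1},{"linear": [0,0,-0.5],"angular": [0,0,0],"fingers": 1},{"linear": [0,0,-0.8],"angular": [0,0,0],"fingers": 1},{"linear": [0,0,-0.95],"angular": [0,0,0],"fingers": 1},{"linear": [0,0,-1],"angular": [0,0,0],"fingers": 1}])

```text
t: 29.62
ee_pos: [0.5383, 0.2897, 0.2932]
tool_rot: [[0.759, 0.651, 0.005], [0.651, -0.759, 0.003], [0.006, 0.001, -1.0]]
ft_force: [0.4, 0.8, -1.0]
grip_width: 0.009
finger_force: 59.1
```

>>> step_arm(deltas=[{"linear": [-0.1,0.1,0],"angular": [0,0,0.04],"fingers": 1},{"linear": [-0.2,0.25,0],"angular": [0,0,0.08],"fingers": 1},{"linear": [-0.3,0.4,0],"angular": [0,0,0.12],"fingers": 1},{"linear": [-0.4,0.55,0],"angular": [0,0,0.16],"fingers": 1},{"linear": [-0.5,0.7,0],"angular": [0,0,0.192],"fingers": 1},{"linear": [-0.5,0.7,0],"angular": [0,0,0.192],"fingers": 1},{"linear": [-0.5,0.7,0],"angular": [0,0,0.192],"fingers": 1}])

```text
t: 30.2
ee_pos: [0.5449, 0.2025, 0.2892]
tool_rot: [[0.994, 0.105, -0.001], [0.105, -0.994, -0.001], [-0.001, 0.001, -1.0]]
ft_force: [-0.4, 0.3, -1.2]
grip_width: 0.0085
finger_force: 59.1
```

>>> step_arm(deltas=[{"linear": [-0.05,0.28,0],"angular": [0,0,0],"fingers": 1},{"linear": [-0.1,0.56,0],"angular": [0,0,0],"fingers": 1},{"linear": [-0.16,0.86,0],"angular": [0,0,0],"fingers": 1}])

```text
t: 30.45
ee_pos: [0.5379, 0.1178, 0.2894]
tool_rot: [[0.994, 0.112, -0.0], [0.112, -0.994, 0.001], [-0.0, -0.001, -1.0]]
ft_force: [1.5, -0.4, -0.9]
grip_width: 0.0085
finger_force: 59.1
```

>>> step_arm(deltas=[{"linear": [-0.05,0.28,0],"angular": [0,0,0],"fingers": 1},{"linear": [-0.1,0.56,0],"angular": [0,0,0],"fingers": 1},{"linear": [-0.16,0.86,0],"angular": [0,0,0],"fingers": 1}])

```text
t: 30.7
ee_pos: [0.5314, 0.0298, 0.2895]
tool_rot: [[0.994, 0.111, -0.0], [0.111, -0.994, 0.001], [0.0, -0.001, -1.0]]
ft_force: [1.1, -0.7, -1.4]
grip_width: 0.009
finger_force: 59.1
```

>>> step_arm(deltas=[{"linear": [-0.05,0.28,0],"angular": [0,0,0],"fingers": 1},{"linear": [-0.1,0.56,0],"angular": [0,0,0],"fingers": 1},{"linear": [-0.16,0.86,0],"angular": [0,0,0],"fingers": 1}])

```text
t: 30.95
ee_pos: [0.5249, -0.0575, 0.2896]
tool_rot: [[0.994, 0.111, 0.0], [0.111, -0.994, 0.001], [0.0, -0.001, -1.0]]
ft_force: [0.3, -0.5, -1.7]
grip_width: 0.0089
finger_force: 59.1
```

>>> step_arm(deltas=[{"linear": [-0.05,0.28,0],"angular": [0,0,0],"fingers": 1},{"linear": [-0.1,0.56,0],"angular": [0,0,0],"fingers": 1},{"linear": [-0.16,0.86,0],"angular": [0,0,0],"fingers": 1}])

```text
t: 31.2
ee_pos: [0.5184, -0.1448, 0.2895]
tool_rot: [[0.994, 0.111, 0.0], [0.111, -0.994, 0.002], [0.001, -0.001, -1.0]]
ft_force: [0.3, -0.8, -0.5]
grip_width: 0.0089
finger_force: 59.1
```

>>> step_arm(deltas=[{"linear": [-0.05,0.28,0],"angular": [0,0,0],"fingers": 1},{"linear": [-0.1,0.56,0],"angular": [0,0,0],"fingers": 1},{"linear": [-0.16,0.75,0],"angular": [0,0,0],"fingers": 1},{"linear": [-0.16,0.86,0],"angular": [0,0,0],"fingers": 1},{"linear": [-0.16,0.86,0],"angular": [0,0,0],"fingers": 1},{"linear": [-0.16,0.86,0],"angular": [0,0,0],"fingers": 1},{"linear": [-0.16,0.86,0],"angular": [0,0,0],"fingers": 1}])

```text
t: 31.78
ee_pos: [0.5118, -0.2301, 0.2897]
tool_rot: [[0.994, 0.109, -0.0], [0.109, -0.994, 0.002], [0.0, -0.002, -1.0]]
ft_force: [-0.1, 0.6, -0.7]
grip_width: 0.0088
finger_force: 59.1
```

```bash
cat >> h.py <<'E'
def held(lane,tag):
    s=st(); I=info('wrist'); a=grab('wrist',tag); L=np.array(LANE[lane]);u=np.array([.9945,.1045])
    print('tool move to pre',tool([*(L-.047*u-s['ee_pos'][:2]),0],s['tool_rot']),'toolyaw',np.degrees(np.arctan2(s['tool_rot'][1][0],s['tool_rot'][0][0])).round(2))
    c=np.array(s['ee_pos'][:2])+np.array(s['tool_rot'])[:2,0]*.03
    zp=s['ee_pos'][2]-.1547-.025
    blobs(a,c,'wrist',I,r=.025,zr=zp); p=np.array(s['ee_pos']); X=np.array(s['tool_rot'])[:,0]
    print('expect window px',proj([*(p+.026*X)[:2],zp],'wrist',I).round(1))
E
python3 - <<'E'
from h import *
held(2,'w16')
E
```

```text
t 31.7833 p [ 0.5118 -0.2301  0.2897] R [[0.994, 0.109, -0.0], [0.109, -0.994, 0.002], [0.0, -0.002, -1.0]] w 0.00883854737641094 F [-0.1  0.6 -0.7]
tool move to pre [-0.0036  0.0007 -0.    ] toolyaw 6.29
mask px 11877 median in mask [140. 131. 127.] reds 1385 white 2696
[327.9 248.3] 1382 rect [47. 28.] 90.0 hue 164.0
[286.9 251.6] 42 rect [32.  10.3] 20.0 hue 4.0
[357. 273.] 27 rect [26.  0.] -90.0 hue 2.0
expect window px [328.7 245.9]
```

>>> step_arm(deltas=[{"linear": [-0.04,0.01,0.3],"angular": [0,0,0.002],"fingers": 1},{"linear": [-0.04,0.01,0.6],"angular": [0,0,0.002],"fingers": 1},{"linear": [-0.04,0.01,0.8],"angular": [0,0,0.002],"fingers": 1},{"linear": [-0.04,0.01,0.9],"angular": [0,0,0.002],"fingers": 1},{"linear": [-0.04,0.01,0.932],"angular": [0,0,0.002],"fingers": 1},{"linear": [-0.04,0.01,0.932],"angular": [0,0,0.002],"fingers": 1},{"linear": [0.03,0.01,0.932],"angular": [0,0,0.002],"fingers": 1},{"linear": [0.09,0.01,0.932],"angular": [0,0,0.002],"fingers": 1},{"linear": [0.15,0.01,0.932],"angular": [0,0,0.002],"fingers": 1},{"linear": [0.2,0.01,0.932],"angular": [0,0,0.002],"fingers": 1}])

```text
t: 32.67
ee_pos: [0.5317, -0.2294, 0.197]
tool_rot: [[0.995, 0.102, -0.001], [0.102, -0.995, 0.002], [-0.001, -0.002, -1.0]]
ft_force: [-2.7, 3.2, 0.1]
grip_width: 0.0088
finger_force: 59.1
```

>>> step_arm(deltas=[{"linear": [0.05,0,0],"angular": [0,0,0],"fingers": 1},{"linear": [0.1,0,0],"angular": [0,0,0],"fingers": 1},{"linear": [0.15,0,0],"angular": [0,0,0],"fingers": 1},{"linear": [0.2,0,0],"angular": [0,0,0],"fingers": 1},{"linear": [0.23,0,0],"angular": [0,0,0],"fingers": 1},{"linear": [0.25,0,0],"angular": [0,0,0],"fingers": 1},{"linear": [0.27,0,0],"angular": [0,0,0],"fingers": 1},{"linear": [0.27,0,0],"angular": [0,0,0],"fingers": 1}])

```text
t: 33.33
ee_pos: [0.5575, -0.2267, 0.1968]
tool_rot: [[0.995, 0.102, -0.004], [0.102, -0.995, 0.003], [-0.004, -0.003, -1.0]]
ft_force: [-4.2, 3.6, 1.4]
grip_width: 0.0088
finger_force: 59.4
```

>>> step_arm(deltas=[{"linear": [0.03,0,0],"angular": [0,0,0],"fingers": 1},{"linear": [0.03,0,0],"angular": [0,0,0],"fingers": 1},{"linear": [0.05,0,0.0],"angular": [0,0,0],"fingers": 1},{"linear": [0.05,0,0.005],"angular": [0,0,0],"fingers": 1},{"linear": [0.05,0,0.005],"angular": [0,0,0],"fingers": 1}])

```text
t: 33.75
ee_pos: [0.5591, -0.2268, 0.1962]
tool_rot: [[0.995, 0.101, -0.013], [0.101, -0.995, 0.003], [-0.012, -0.005, -1.0]]
ft_force: [-12.9, 3.6, 9.0]
grip_width: 0.0089
finger_force: 60.7
```

>>> step_arm(deltas=[{"linear": [0,0,0],"angular": [0,0,0],"fingers": 0.45},{"linear": [-0.03,0,0],"angular": [0,0,0],"fingers": 0.45},{"linear": [-0.05,0,0],"angular": [0,0,0],"fingers": 0.45},{"linear": [-0.05,0,0],"angular": [0,0,0],"fingers": 0.45},{"linear": [-0.05,0,-0.3],"angular": [0,0,0],"fingers": 0.45},{"linear": [-0.05,0,-0.7],"angular": [0,0,0],"fingers": 0.45},{"linear": [-0.4,0,-0.9],"angular": [0,0,0],"fingers": 0.45},{"linear": [-0.6,0,-0.9],"angular": [0,0,0],"fingers": 0.3},{"linear": [-0.6,0,-0.9],"angular": [0,0,0],"fingers": 0.0},{"linear": [-0.6,0,-0.9],"angular": [0,0,0],"fingers": 0.0},{"linear": [-0.6,0,-0.9],"angular": [0,0,0],"fingers": 0.0}])

```text
t: 34.67
ee_pos: [0.5044, -0.2341, 0.2865]
tool_rot: [[0.995, 0.1, 0.002], [0.1, -0.995, -0.0], [0.002, 0.0, -1.0]]
ft_force: [1.1, -1.2, 0.6]
grip_width: 0.0429
finger_force: 0.0
```

```bash
cat >> h.py <<'E'
def home(lanes,tag):
    s=st(); I=info('wrist'); a=grab('wrist',tag)
    for l in lanes:
        for b in blobs(a,LANE[l],'wrist',I,r=.016,zr=.048): 
            P=back(b[2][0],.048,'wrist',I)[:2]; d=P-LANE[l]; print('lane',l,'fin',P.round(4),'along',(d@[.9945,.1045]).round(4),'across',(d@[-.1045,.9945]).round(4))
    return a
def pot(c,tag=None,cam='wrist'):
    "pot/lid outline fit for an open pot rim: r 47 at z .052"
E
python3 - <<'E'
from h import *
home([1,2],'w17')
s=st(); knob((.5322,-.0064),z=.04,tag='w17b')
E
```

```text
t 34.6667 p [ 0.5044 -0.2341  0.2865] R [[0.995, 0.1, 0.002], [0.1, -0.995, -0.0], [0.002, 0.0, -1.0]] w 0.04289989113385079 F [ 1.1 -1.2  0.6]
mask px 3006 median in mask [164. 154. 123.] reds 0 white 802
[212.6 164.4] 761 rect [36.8 21.4] 84.0 hue 20.0
lane 1 fin [ 0.5492 -0.1689] along 0.0002 across -0.0003
mask px 3003 median in mask [152. 137. 145.] reds 0 white 605
[323.2 162.5] 717 rect [35. 20.] 90.0 hue 163.0
lane 2 fin [ 0.556  -0.2264] along 0.001 across -0.0003
t 34.7167 p [ 0.5045 -0.2339  0.2862] R [[0.995, 0.101, 0.002], [0.101, -0.995, 0.0], [0.002, 0.0, -1.0]] w 0.042250685803405005 F [-0.9  0.4 -0.1]
lid fit [ 4.94821e+01  5.32200e-01 -1.04000e-02]
t 34.7667 p [ 0.5045 -0.2338  0.286 ] R [[0.995, 0.101, 0.001], [0.101, -0.995, 0.0], [0.001, -0.0, -1.0]] w 0.042805585517019726 F [-0.6 -0.2  0.8]
tool move [ 5.010e-02 -2.195e-01  1.000e-04]
```

Both standards are home (within 1 mm of the lane points). Back to the lid.

>>> step_arm(deltas=[{"linear": [0.06,-0.25,0],"angular": [0,0,0],"fingers": 0},{"linear": [0.17,-0.74,0],"angular": [0,0,0],"fingers": 0}])

```text
t: 34.93
ee_pos: [0.512, -0.1712, 0.2857]
tool_rot: [[0.996, 0.092, 0.001], [0.092, -0.996, -0.003], [0.001, 0.004, -1.0]]
ft_force: [1.0, 1.0, -1.0]
grip_width: 0.0425
finger_force: 0.0
```

>>> step_arm(deltas=[{"linear": [0.06,-0.35,0],"angular": [0,0,0],"fingers": 0},{"linear": [0.17,-0.74,0],"angular": [0,0,0],"fingers": 0}])

```text
t: 35.1
ee_pos: [0.5214, -0.091, 0.2856]
tool_rot: [[0.995, 0.098, -0.001], [0.098, -0.995, -0.0], [-0.001, 0.0, -1.0]]
ft_force: [0.4, 0.7, -0.4]
grip_width: 0.0425
finger_force: 0.0
```

>>> step_arm(deltas=[{"linear": [0.06,-0.35,0],"angular": [0,0,0],"fingers": 0},{"linear": [0.16,-0.65,0],"angular": [0,0,0],"fingers": 0},{"linear": [0.16,-0.74,0],"angular": [0,0,0],"fingers": 0},{"linear": [0.16,-0.74,0],"angular": [0,0,0],"fingers": 0},{"linear": [0.16,-0.74,0],"angular": [0,0,0],"fingers": 0},{"linear": [0.16,-0.74,0],"angular": [0,0,0],"fingers": 0}])

```text
t: 35.6
ee_pos: [0.5299, -0.0184, 0.2859]
tool_rot: [[0.995, 0.098, -0.0], [0.098, -0.995, -0.001], [-0.0, 0.001, -1.0]]
ft_force: [-0.3, -0.3, 0.7]
grip_width: 0.0432
finger_force: 0.0
```

Run:
```python
from h import *
knob((.5322,-.0064),z=.04,tag='w18')
```

```text
lid fit [ 5.53408e+01  5.32200e-01 -7.40000e-03]
t 35.65 p [ 0.5298 -0.0188  0.286 ] R [[0.995, 0.097, -0.0], [0.097, -0.995, -0.001], [-0.0, 0.001, -1.0]] w 0.042507967024591344 F [-0.1  0.   0.7]
tool move [ 0.0035 -0.0111 -0.    ]
```

>>> step_arm(deltas=[{"linear": [0.035,-0.11,0.2],"angular": [0,0,0],"fingers": 0},{"linear": [0.035,-0.11,0.5],"angular": [0,0,0],"fingers": 0},{"linear": [0.035,-0.11,0.75],"angular": [0,0,0],"fingers": 0},{"linear": [0.035,-0.11,0.86],"angular": [0,0,0],"fingers": 0},{"linear": [0.035,-0.11,0.905],"angular": [0,0,0],"fingers": 0},{"linear": [0.035,-0.11,0.905],"angular": [0,0,0],"fingers": 0},{"linear": [0.035,-0.11,0.905],"angular": [0,0,0],"fingers": 1},{"linear": [0.035,-0.11,0.905],"angular": [0,0,0],"fingers": 1},{"linear": [0.035,-0.11,0.905],"angular": [0,0,0],"fingers": 1},{"linear": [0.035,-0.11,0.905],"angular": [0,0,0],"fingers": 1},{"linear": [0.035,-0.11,0.905],"angular": [0,0,0],"fingers": 1},{"linear": [0.035,-0.11,0.7],"angular": [0,0,0],"fingers": 1},{"linear": [0.035,-0.11,0.4],"angular": [0,0,0],"fingers": 1},{"linear": [0.035,-0.11,0],"angular": [0,0,0],"fingers": 1},{"linear": [0.035,-0.11,-0.4],"angular": [0,0,0],"fingers": 1},{"linear": [0.035,-0.11,-0.45],"angular": [0,0,0],"fingers": 1},{"linear": [0.035,-0.11,-0.45],"angular": [0,0,0],"fingers": 1}])

```text
t: 37.07
ee_pos: [0.533, -0.0053, 0.3342]
tool_rot: [[0.995, 0.1, 0.007], [0.1, -0.995, 0.0], [0.007, 0.0, -1.0]]
ft_force: [-0.9, 0.3, -0.4]
grip_width: 0.0237
finger_force: 58.9
```

>>> step_arm(deltas=[{"linear": [0.1,-0.35,0],"angular": [0,0,0],"fingers": 1},{"linear": [0.21,-0.78,0],"angular": [0,0,0],"fingers": 1}])

```text
t: 37.23
ee_pos: [0.5445, 0.0685, 0.3302]
tool_rot: [[0.996, 0.092, -0.002], [0.092, -0.996, -0.003], [-0.002, 0.003, -1.0]]
ft_force: [1.2, 0.6, -1.8]
grip_width: 0.0243
finger_force: 59.1
```

>>> step_arm(deltas=[{"linear": [0.1,-0.35,0],"angular": [0,0,0],"fingers": 1},{"linear": [0.21,-0.72,0],"angular": [0,0,0],"fingers": 1},{"linear": [0.21,-0.78,0],"angular": [0,0,0],"fingers": 1},{"linear": [0.21,-0.78,0],"angular": [0,0,0],"fingers": 1},{"linear": [0.21,-0.78,0],"angular": [0,0,0],"fingers": 1}])

```text
t: 37.65
ee_pos: [0.5571, 0.1512, 0.3295]
tool_rot: [[0.995, 0.101, -0.003], [0.101, -0.995, -0.002], [-0.004, 0.001, -1.0]]
ft_force: [0.2, 0.1, -0.6]
grip_width: 0.0239
finger_force: 59.1
```

```bash
cat > rim.py <<'E'
from h import *
def rim(a,I,pred,r=.047,z=.052,rng0=.03):
    red=((a[...,0].astype(int)-a[...,1:].max(2).astype(int))>60).astype(np.float32); red=cv2.GaussianBlur(red,(3,3),0)
    t=np.linspace(0,2*np.pi,72,endpoint=False); best=(-9,)
    f=lambda p: cv2.remap(red,p[:,0].copy(),p[:,1].copy(),cv2.INTER_LINEAR)[:,0]
    ring=lambda x,y,r: np.array([proj((x+r*np.cos(q),y+r*np.sin(q),z),'wrist',I) for q in t],np.float32)
    for st_,rng in((.004,rng0),(.001,.004)):
        c=pred if best[0]<-8 else best[1:]
        for dx in np.arange(-rng,rng+1e-6,st_):
            for dy in np.arange(-rng,rng+1e-6,st_):
                x,y=c[0]+dx,c[1]+dy;o=ring(x,y,r+.0015);i=ring(x,y,r-.0015)
                ok=(o[:,1]<475)&(o[:,1]>3)&(o[:,0]>3)&(o[:,0]<636); v=(f(o)-2*f(i))[ok].mean()
                if v>best[0]: best=(v,x,y)
    return np.round(best,4)
E
python3 - <<'E'
from rim import *
rd=lambda n:cv2.cvtColor(cv2.imread('pics/%s.png'%n),cv2.COLOR_BGR2RGB)
print('w6 B',rim(rd('w6'),cam_at((.5338,.1071,.2991),.077),(.597,.101)))
print('w14 A',rim(rd('w14'),cam_at((.496,.2831,.2956),np.arctan2(.1,.995)),(.545,.292)))
s=st(); I=info('wrist'); a=grab('wrist','w19'); print('w13 A',rim(rd('w13'),cam_at((.5592,.1509,.3303),np.arctan2(.098,.995)),(.545,.292)))
print('now A',rim(a,I,(.545,.292)))
E
```

```text
w6 B [0.9422 0.596  0.101 ]
w14 A [0.9818 0.544  0.293 ]
t 37.65 p [0.5571 0.1512 0.3295] R [[0.995, 0.101, -0.003], [0.101, -0.995, -0.002], [-0.004, 0.001, -1.0]] w 0.023911128687769963 F [ 0.2  0.1 -0.6]
w13 A [0.6211 0.544  0.293 ]
now A [0.6198 0.545  0.292 ]
```

>>> step_arm(deltas=[{"linear": [0.01,-0.35,0],"angular": [0,0,0],"fingers": 1},{"linear": [0.01,-0.71,0],"angular": [0,0,0],"fingers": 1}])

```text
t: 37.87
ee_pos: [0.553, 0.2172, 0.3307]
tool_rot: [[0.996, 0.09, -0.0], [0.09, -0.996, -0.004], [-0.001, 0.004, -1.0]]
ft_force: [0.6, 1.6, -1.0]
grip_width: 0.0237
finger_force: 59.2
```

>>> step_arm(deltas=[{"linear": [0.01,-0.35,0],"angular": [0,0,0],"fingers": 1},{"linear": [0.01,-0.65,0.1],"angular": [0,0,0],"fingers": 1},{"linear": [0.01,-0.71,0.4],"angular": [0,0,0],"fingers": 1},{"linear": [0.01,-0.71,0.5],"angular": [0,0,0],"fingers": 1},{"linear": [0.01,-0.71,0.5],"angular": [0,0,0],"fingers": 1},{"linear": [0.01,-0.71,0.5],"angular": [0,0,0],"fingers": 1},{"linear": [0.01,-0.71,0.5],"angular": [0,0,0],"fingers": 1}])

```text
t: 38.45
ee_pos: [0.547, 0.2903, 0.2821]
tool_rot: [[0.995, 0.096, 0.001], [0.096, -0.995, -0.001], [0.001, 0.001, -1.0]]
ft_force: [-0.8, -0.3, 0.1]
grip_width: 0.0239
finger_force: 59.2
```

>>> step_arm(deltas=[{"linear": [-0.022,-0.029,0.1],"angular": [0,0,0],"fingers": 1},{"linear": [-0.022,-0.029,0.2],"angular": [0,0,0],"fingers": 1},{"linear": [-0.022,-0.029,0.27],"angular": [0,0,0],"fingers": 1},{"linear": [-0.022,-0.029,0.31],"angular": [0,0,0],"fingers": 1},{"linear": [-0.022,-0.029,0.35],"angular": [0,0,0],"fingers": 1},{"linear": [-0.022,-0.029,0.38],"angular": [0,0,0],"fingers": 1},{"linear": [-0.022,-0.029,0.415],"angular": [0,0,0],"fingers": 1},{"linear": [-0.022,-0.029,0.415],"angular": [0,0,0],"fingers": 1}])

```text
t: 39.12
ee_pos: [0.5436, 0.2952, 0.2417]
tool_rot: [[0.995, 0.099, 0.001], [0.099, -0.995, 0.0], [0.001, -0.0, -1.0]]
ft_force: [-4.1, -3.2, 15.3]
grip_width: 0.0236
finger_force: 60.7
```

>>> step_arm(deltas=[{"linear": [0,0,0],"angular": [0,0,0],"fingers": 0},{"linear": [0,0,0],"angular": [0,0,0],"fingers": 0},{"linear": [0,0,0],"angular": [0,0,0],"fingers": 0},{"linear": [0,0,-0.2],"angular": [0,0,0],"fingers": 0},{"linear": [0,0,-0.6],"angular": [0,0,0],"fingers": 0},{"linear": [-0.2,0,-0.9],"angular": [0,0,0],"fingers": 0},{"linear": [-0.5,0,-0.9],"angular": [0,0,0],"fingers": 0},{"linear": [-0.83,0,-0.9],"angular": [0,0,0],"fingers": 0}])

```text
t: 39.78
ee_pos: [0.4615, 0.2872, 0.3316]
tool_rot: [[0.995, 0.098, 0.005], [0.098, -0.995, 0.003], [0.006, -0.003, -1.0]]
ft_force: [-0.4, 0.1, -0.4]
grip_width: 0.0428
finger_force: 0.0
```

>>> step_arm(deltas=[{"linear": [-0.3,0,0],"angular": [0,0,0],"fingers": 0},{"linear": [-0.6,0,0],"angular": [0,0,0],"fingers": 0},{"linear": [-0.83,0,0],"angular": [0,0,0],"fingers": 0},{"linear": [-0.83,0,0],"angular": [0,0,0],"fingers": 0},{"linear": [-0.83,0,0],"angular": [0,0,0],"fingers": 0},{"linear": [-0.83,0,0],"angular": [0,0,0],"fingers": 0}])

```text
t: 40.28
ee_pos: [0.379, 0.2792, 0.3299]
tool_rot: [[0.995, 0.1, 0.002], [0.1, -0.995, 0.001], [0.002, -0.001, -1.0]]
ft_force: [1.0, 0.0, -0.3]
grip_width: 0.0428
finger_force: 0.0
```

Run:
```python
from rim import *
s=st(); I=info('wrist'); a=grab('wrist','w20')
for n,c in(('D',(.378,.285)),('A',(.5445,.293)),('C',(.461,.138)),('B',(.597,.102))): 
    b=rim(a,I,c,r=.048,z=.058); print(n,b, 'px',proj((*b[1:],.058),'wrist',I).round(), 'move',tool([b[1]-s['ee_pos'][0],b[2]-s['ee_pos'][1],0],s['tool_rot']) if n=='D' else '')
for n,c in (('A',(.5445,.293)),('D',(.378,.285))):  # knob top: dark blob
    p=proj((*c,.086),'wrist',I).astype(int); print(n,p,a[p[1],p[0]])
```

```text
t 40.2833 p [0.379  0.2792 0.3299] R [[0.995, 0.1, 0.002], [0.1, -0.995, 0.001], [0.002, -0.001, -1.0]] w 0.04278970551532333 F [ 1.   0.  -0.3]
D [0.6152 0.375  0.292 ] px [308. 241.] move [-0.0027 -0.0132  0.    ]
A [0.6877 0.5395 0.294 ] px [331. -57.] move 
C [0.5578 0.458  0.139 ] px [575. 134.] move 
B [1.    0.571 0.104] px [707. -86.] move 
A [334 -95] [146 152 156]
D [318 252] [51 48 49]rim.py:12: RuntimeWarning: Mean of empty slice.
  ok=(o[:,1]<475)&(o[:,1]>3)&(o[:,0]>3)&(o[:,0]<636); v=(f(o)-2*f(i))[ok].mean()
  ret = ret.dtype.type(ret / rcount)
```

Run:
```python
from rim import *
I=info('wrist'); a=knob((.376,.289),tag='w21')
g=a.max(2); 
for c in((.375,.292),(.378,.285)):
    p=proj((*c,.086),'wrist',I); print(p.round(), )
x0,y0=308,250
print('\n'.join(' '.join('%3d'%v for v in g[y,x0-50:x0+51:4]) for y in range(y0-40,y0+61,6)))
```

```text
lid fit [54.5307  0.374   0.292 ]
t 40.3833 p [0.3794 0.279  0.3297] R [[0.995, 0.099, 0.001], [0.099, -0.995, 0.001], [0.001, -0.0, -1.0]] w 0.04263605421734505 F [-0.2  0.1  1. ]
tool move [-0.0041 -0.0135  0.    ]
[305. 257.]
[318. 253.]
164 162 162 164 164 164 164 163 164 163 162 162 161 159 160 159 157 155 154 154 152 151 153 150 151 148
159 160 159 159 159 160 159 160 159 160 160 156 157 155 154 153 153 153 152 151 151 148 147 147 145 146
156 154 155 156 155 157 157 156 156 156 158 157 155 157 154 151 149 149 148 148 148 148 146 146 137  86
153 152 152 153 153 153 154 151 155 149  67  24  27  27  28  74  78  86  84  83  83  87  86  87  88  85
149 149 148 149 150 150 148 150  50  27  27  29  26  27  27  26  26  87  84  84  84  84  84  85  86  86
144 145 145 143 144 145 146 101  25  28  34  46  51  43  26  35  25  26  84  85  83  85  84  85  85  85
142 142 143 143 143 143 146  24  89  94  50  51  52  54  55  49  26  25  86  83  83  81  84  83  84  82
139 140 139 139 140 140 107  77  85  88  44  48  51  49  49  51  50  38  83  82  82  81  84  83  83  83
139 136 137 136 137 139 142
[... 208 characters left out ...]
 135  66  68  43  41  44  44  43  44  37 136 136 133 135 133 133 133 133  77
131 130 130 132 132 129 132 132 135 127  38  38  40  37  64 136 133 132 132 132 130 131 130 131 128 128
128 128 130 128 130 130 131 131 132 132 132 131 130 129 130 132 130 133 129 130 130 131 130 129 129 127
139 126 125 127 127 127 129 129 129 130 130 128 130 131 129 130 128 129 129 128 128 127 127 126 125 122
157 159 113  72 116 126 126 126 124 127 127 127 126 126 128 127 126 126 126 126 126 125 126 128 201 218
120 119  93  33 102 125 124 123 124 124 124 124 124 123 124 126 126 124 124 124 125 139 222 218 218 218
120 121  29  31 103 220 253 255 241 150 121 118 121 120 118 116 132 201 232 218 217 217 216 217 217 216
```

>>> step_arm(deltas=[{"linear": [-0.037,-0.133,0.3],"angular": [0,0,0],"fingers": 0},{"linear": [-0.037,-0.133,0.55],"angular": [0,0,0],"fingers": 0.0},{"linear": [-0.037,-0.133,0.75],"angular": [0,0,0],"fingers": 0.0},{"linear": [-0.037,-0.133,0.85],"angular": [0,0,0],"fingers": 0.0},{"linear": [-0.037,-0.133,0.895],"angular": [0,0,0],"fingers": 0.0},{"linear": [-0.037,-0.133,0.895],"angular": [0,0,0],"fingers": 0.0},{"linear": [-0.037,-0.133,0.895],"angular": [0,0,0],"fingers": 1},{"linear": [-0.037,-0.133,0.895],"angular": [0,0,0],"fingers": 1},{"linear": [-0.037,-0.133,0.895],"angular": [0,0,0],"fingers": 1},{"linear": [-0.037,-0.133,0.895],"angular": [0,0,0],"fingers": 1},{"linear": [-0.037,-0.133,0.895],"angular": [0,0,0],"fingers": 1}])

```text
t: 41.3
ee_pos: [0.3737, 0.2919, 0.241]
tool_rot: [[0.995, 0.1, 0.002], [0.1, -0.995, 0.001], [0.002, -0.001, -1.0]]
ft_force: [1.7, 0.7, 2.5]
grip_width: 0.024
finger_force: 58.8
```

>>> step_arm(deltas=[{"linear": [0,0,-0.1],"angular": [0,0,0],"fingers": 1},{"linear": [0,0,-0.3],"angular": [0,0,0],"fingers": 1},{"linear": [0,0,-0.6],"angular": [0,0,0],"fingers": 1},{"linear": [0.05,0.1,-0.9],"angular": [0,0,0],"fingers": 1},{"linear": [0.1,0.4,-0.9],"angular": [0,0,0],"fingers": 1},{"linear": [0.15,0.7,-0.9],"angular": [0,0,0],"fingers": 1}])

```text
t: 41.8
ee_pos: [0.3952, 0.2241, 0.3326]
tool_rot: [[0.995, 0.104, 0.004], [0.104, -0.995, 0.003], [0.004, -0.003, -1.0]]
ft_force: [0.1, -1.0, -1.5]
grip_width: 0.024
finger_force: 59.1
```

>>> step_arm(deltas=[{"linear": [0.1,0.35,0],"angular": [0,0,0],"fingers": 1},{"linear": [0.15,0.7,0],"angular": [0,0,0],"fingers": 1},{"linear": [0.15,0.7,0],"angular": [0,0,0],"fingers": 1},{"linear": [0.15,0.7,0],"angular": [0,0,0],"fingers": 1}])

```text
t: 42.13
ee_pos: [0.4171, 0.153, 0.3308]
tool_rot: [[0.996, 0.094, -0.0], [0.094, -0.996, -0.001], [-0.0, 0.001, -1.0]]
ft_force: [-0.1, 0.2, -0.8]
grip_width: 0.024
finger_force: 59.2
```

Run:
```python
from rim import *
st(); I=info('wrist'); a=grab('wrist','w22'); b=rim(a,I,(.375,.292)); print('rim',b,proj((*b[1:],.052),'wrist',I)); blobs(a,b[1:],'wrist',I)
for q in ('standard_1_fin','standard_2_fin','standard_3_fin'): print(q,[(d['p'],d['centre'],back(d['centre'],.02,'wrist',I).round(3)) for d in optics.find_in(q,'wrist')])
T=grab('top','t22'); blobs(T,b[1:],'top',info('top'))
```

```text
t 42.1333 p [0.4171 0.153  0.3308] R [[0.996, 0.094, -0.0], [0.094, -0.996, -0.001], [-0.0, 0.001, -1.0]] w 0.023952947853746454 F [-0.1  0.2 -0.8]
rim [0.5264 0.375  0.291 ] [121.0680653  273.10534131]
mask px 13879 median in mask [53. 56. 60.] reds 126 white 882
[ 59.1 238.8] 57 rect [ 8.9 57.8] 30.0 hue 177.0
[130.1 235.5] 192 rect [29.7 14.8] 45.0 hue 50.0
[135.8 275.3] 434 rect [28.3 17. ] 45.0 hue 47.0
standard_1_fin [(0.94, [139.1, 249.2], array([0.381, 0.293, 0.02 ]))]
standard_2_fin []
standard_3_fin []
mask px 1415 median in mask [143. 133. 118.] reds 23 white 0
[200.4 303.1] 91 rect [ 4.4 29.5] 51.0 hue 92.0
```

Pot D holds the green standard. I park its lid at about (.47,0).

>>> step_arm(deltas=[{"linear": [0.08,0.35,0],"angular": [0,0,0],"fingers": 1},{"linear": [0.19,0.8,0],"angular": [0,0,0],"fingers": 1}])

```text
t: 42.55
ee_pos: [0.4418, 0.0856, 0.3302]
tool_rot: [[0.994, 0.111, -0.0], [0.111, -0.994, 0.002], [0.0, -0.002, -1.0]]
ft_force: [1.7, -0.1, -1.5]
grip_width: 0.0238
finger_force: 59.2
```

>>> step_arm(deltas=[{"linear": [0.1,0.35,0],"angular": [0,0,0],"fingers": 1},{"linear": [0.19,0.75,0.1],"angular": [0,0,0],"fingers": 1},{"linear": [0.19,0.8,0.35],"angular": [0,0,0],"fingers": 1}])

```text
t: 42.8
ee_pos: [0.4727, -0.0017, 0.2972]
tool_rot: [[0.996, 0.092, 0.01], [0.092, -0.996, -0.004], [0.01, 0.004, -1.0]]
ft_force: [1.0, -0.4, -2.1]
grip_width: 0.0241
finger_force: 59.3
```

>>> step_arm(deltas=[{"linear": [0,0,0.3],"angular": [0,0,0],"fingers": 1},{"linear": [0,0,0.6],"angular": [0,0,0],"fingers": 1},{"linear": [0,0,0.8],"angular": [0,0,0],"fingers": 1},{"linear": [0,0,0.9],"angular": [0,0,0],"fingers": 1},{"linear": [0,0,0.96],"angular": [0,0,0],"fingers": 1},{"linear": [0,0,0.99],"angular": [0,0,0],"fingers": 1},{"linear": [0,0,0.99],"angular": [0,0,0],"fingers": 1}])

```text
t: 43.38
ee_pos: [0.4697, 0.0052, 0.1963]
tool_rot: [[0.995, 0.101, 0.001], [0.101, -0.995, -0.0], [0.001, 0.0, -1.0]]
ft_force: [0.7, -0.1, -0.8]
grip_width: 0.0238
finger_force: 59.2
```

>>> step_arm(deltas=[{"linear": [0,0,0.01],"angular": [0,0,0],"fingers": 1},{"linear": [0,0,0.01],"angular": [0,0,0],"fingers": 0},{"linear": [0,0,0.01],"angular": [0,0,0],"fingers": 0},{"linear": [0,0,0.01],"angular": [0,0,0],"fingers": 0},{"linear": [0,0,-0.2],"angular": [0,0,0],"fingers": 0},{"linear": [0,0,-0.6],"angular": [0,0,0],"fingers": 0},{"linear": [0,0,-1],"angular": [0,0,0],"fingers": 0},{"linear": [0,-0.4,-1],"angular": [0,0,0],"fingers": 0},{"linear": [0,-0.8,-1],"angular": [0,0,0],"fingers": 0},{"linear": [0,-0.97,-1],"angular": [0,0,0],"fingers": 0}])

```text
t: 44.22
ee_pos: [0.4594, 0.1052, 0.2979]
tool_rot: [[0.995, 0.103, 0.004], [0.103, -0.995, 0.004], [0.004, -0.004, -1.0]]
ft_force: [-0.8, 0.7, -0.8]
grip_width: 0.043
finger_force: 0.0
```

>>> step_arm(deltas=[{"linear": [-0.15,-0.35,0],"angular": [0,0,0],"fingers": 0.4},{"linear": [-0.3,-0.7,0],"angular": [0,0,0],"fingers": 0.4},{"linear": [-0.4,-0.97,0],"angular": [0,0,0],"fingers": 0.4}])

```text
t: 44.47
ee_pos: [0.4083, 0.1958, 0.2967]
tool_rot: [[0.995, 0.102, -0.0], [0.102, -0.995, 0.001], [0.0, -0.001, -1.0]]
ft_force: [-0.3, -0.0, -0.3]
grip_width: 0.0258
finger_force: 0.0
```

>>> step_arm(deltas=[{"linear": [-0.15,-0.35,0],"angular": [0,0,0],"fingers": 0.4},{"linear": [-0.3,-0.7,0],"angular": [0,0,0],"fingers": 0.4},{"linear": [-0.4,-0.97,0],"angular": [0,0,0],"fingers": 0.4},{"linear": [-0.4,-0.97,0],"angular": [0,0,0],"fingers": 0.4},{"linear": [-0.4,-0.97,0],"angular": [0,0,0],"fingers": 0.4},{"linear": [-0.4,-0.97,0],"angular": [0,0,0],"fingers": 0.4},{"linear": [-0.4,-0.97,0],"angular": [0,0,0],"fingers": 0.4}])

```text
t: 45.05
ee_pos: [0.3611, 0.2847, 0.2964]
tool_rot: [[0.995, 0.098, 0.0], [0.098, -0.995, -0.001], [0.0, 0.001, -1.0]]
ft_force: [0.3, 0.5, -0.1]
grip_width: 0.0255
finger_force: 0.0
```

Run:
```python
from rim import *
s=st(); I=info('wrist'); a=grab('wrist','w23'); b=rim(a,I,(.375,.292)); print('rim',b); analyse(a,b[1:],I,s)
```

```text
t 45.05 p [0.3611 0.2847 0.2964] R [[0.995, 0.098, 0.0], [0.098, -0.995, -0.001], [0.0, 0.001, -1.0]] w 0.02551288377029108 F [ 0.3  0.5 -0.1]
rim [0.7945 0.375  0.292 ]
mask px 20931 median in mask [91. 81. 84.] reds 356 white 1344
[303.6 186.9] 134 rect [32.4 18.4] 53.0 hue 54.0
[241.3 193. ] 17 rect [ 0.8 17.5] 25.0 hue 177.0
[328.  234.1] 410 rect [31.7 19.1] 52.0 hue 55.0
[237.  238.5] 32 rect [31.6  2.2] 79.0 hue 177.0
fin [0.3697 0.286 ] window [0.3889 0.3033] dist 0.0258 yaw 42.2 fin mm [18.9 11.4] win mm [21.2 12.1]
   tool move [ 0.0087 -0.0005  0.    ]
fin [0.3952 0.302 ] window [0.3597 0.2851] dist 0.0393 yaw -154.6 fin mm [18.6 10.5] win mm [21.6 13. ]
   tool move [ 0.0356 -0.0139 -0.    ]
```

>>> step_arm(deltas=[{"linear": [0.087,0,0],"angular": [0,0,-0.04],"fingers": 0.4},{"linear": [0.087,0,0.1],"angular": [0,0,-0.08],"fingers": 0.4},{"linear": [0.087,0,0.3],"angular": [0,0,-0.12],"fingers": 0.4},{"linear": [0.087,0,0.3],"angular": [0,0,-0.16],"fingers": 0.4},{"linear": [0.087,0,0.3],"angular": [0,0,-0.2],"fingers": 0.4},{"linear": [0.087,0,0.3],"angular": [0,0,-0.206],"fingers": 0.4},{"linear": [0.087,0,0.3],"angular": [0,0,-0.206],"fingers": 0.4},{"linear": [0.087,0,0.3],"angular": [0,0,-0.206],"fingers": 0.4},{"linear": [0.087,0,0.3],"angular": [0,0,-0.206],"fingers": 0.4}])

```text
t: 45.85
ee_pos: [0.3695, 0.2864, 0.2664]
tool_rot: [[0.736, 0.677, 0.0], [0.677, -0.736, 0.0], [0.0, 0.0, -1.0]]
ft_force: [0.1, 0.1, -0.1]
grip_width: 0.0258
finger_force: 0.0
```

Run:
```python
from h import *
s=st(); I=info('wrist'); a=grab('wrist','w24'); analyse(a,(.375,.292),I,s)
print('axis',proj((*s['ee_pos'][:2],.043),'wrist',I), 'toolyaw',np.degrees(np.arctan2(s['tool_rot'][1][0],s['tool_rot'][0][0])))
```

```text
t 45.85 p [0.3695 0.2864 0.2664] R [[0.736, 0.677, 0.0], [0.677, -0.736, 0.0], [0.0, 0.0, -1.0]] w 0.025757144957201945 F [ 0.1  0.1 -0.1]
mask px 26292 median in mask [77. 77. 79.] reds 372 white 1763
[330.  207.2] 500 rect [35. 21.] 90.0 hue 44.0
[328.8 264.6] 708 rect [34. 21.] 90.0 hue 54.0
fin [0.37   0.2866] window [0.389  0.3032] dist 0.0252 yaw 41.2 fin mm [18.  11.1] win mm [20.5 12.3]
   tool move [0.0005 0.0003 0.    ]
fin [0.3944 0.3084] window [0.3605 0.2777] dist 0.0457 yaw -137.9 fin mm [17.6 10.6] win mm [20.9 12.9]
   tool move [0.0332 0.0008 0.    ]
axis [328.01068975 264.85590511] toolyaw 42.634045224363234
```

>>> step_arm(deltas=[{"linear": [0,0,0.2],"angular": [0,0,0],"fingers": 0.4},{"linear": [0,0,0.4],"angular": [0,0,0],"fingers": 0.4},{"linear": [0,0,0.6],"angular": [0,0,0],"fingers": 0.4},{"linear": [0,0,0.7],"angular": [0,0,0],"fingers": 0.4},{"linear": [0,0,0.76],"angular": [0,0,0],"fingers": 0.4},{"linear": [0,0,0.76],"angular": [0,0,0],"fingers": 0.4},{"linear": [0,0,0.76],"angular": [0,0,0],"fingers": 1},{"linear": [0,0,0.76],"angular": [0,0,0],"fingers": 1},{"linear": [0,0,0.76],"angular": [0,0,0],"fingers": 1},{"linear": [0,0,0.76],"angular": [0,0,0],"fingers": 1},{"linear": [0,0,0.76],"angular": [0,0,0],"fingers": 1}])

```text
t: 46.82
ee_pos: [0.3694, 0.2869, 0.1907]
tool_rot: [[0.734, 0.679, 0.001], [0.679, -0.734, 0.001], [0.001, 0.0, -1.0]]
ft_force: [0.0, 0.1, -1.5]
grip_width: 0.0086
finger_force: 58.6
```

>>> step_arm(deltas=[{"linear": [0,0,-0.2],"angular": [0,0,0],"fingers": 1},{"linear": [0,0,-0.5],"angular": [0,0,0],"fingers": 1},{"linear": [0,0,-0.8],"angular": [0,0,0],"fingers": 1},{"linear": [0,0,-0.95],"angular": [0,0,0],"fingers": 1},{"linear": [0,0,-1],"angular": [0,0,0],"fingers": 1}])

```text
t: 47.23
ee_pos: [0.3697, 0.2872, 0.2928]
tool_rot: [[0.734, 0.679, 0.004], [0.679, -0.734, 0.003], [0.005, 0.0, -1.0]]
ft_force: [-0.3, 1.0, -1.1]
grip_width: 0.0089
finger_force: 58.7
```

>>> step_arm(deltas=[{"linear": [0,0.15,0],"angular": [0,0,0.04],"fingers": 1},{"linear": [0,0.3,0],"angular": [0,0,0.08],"fingers": 1},{"linear": [0,0.5,0],"angular": [0,0,0.12],"fingers": 1},{"linear": [0,0.7,0],"angular": [0,0,0.16],"fingers": 1},{"linear": [0,0.9,0],"angular": [0,0,0.2035],"fingers": 1},{"linear": [0,0.9,0],"angular": [0,0,0.2035],"fingers": 1},{"linear": [0,0.9,0],"angular": [0,0,0.2035],"fingers": 1}])

```text
t: 47.82
ee_pos: [0.4307, 0.2197, 0.2895]
tool_rot: [[0.994, 0.106, -0.001], [0.106, -0.994, -0.001], [-0.001, 0.001, -1.0]]
ft_force: [-0.1, 0.6, -0.2]
grip_width: 0.0089
finger_force: 58.7
```

>>> step_arm(deltas=[{"linear": [0.02,0.28,0],"angular": [0,0,0],"fingers": 1},{"linear": [0.04,0.56,0],"angular": [0,0,0],"fingers": 1},{"linear": [0.05,0.86,0],"angular": [0,0,0],"fingers": 1}])

```text
t: 48.07
ee_pos: [0.4439, 0.1366, 0.2898]
tool_rot: [[0.994, 0.113, -0.001], [0.113, -0.994, 0.001], [-0.001, -0.001, -1.0]]
ft_force: [0.2, -0.4, -0.0]
grip_width: 0.0088
finger_force: 58.7
```

>>> step_arm(deltas=[{"linear": [0.02,0.28,0],"angular": [0,0,0],"fingers": 1},{"linear": [0.04,0.56,0],"angular": [0,0,0],"fingers": 1},{"linear": [0.05,0.86,0],"angular": [0,0,0],"fingers": 1}])

```text
t: 48.32
ee_pos: [0.4584, 0.051, 0.2898]
tool_rot: [[0.994, 0.112, -0.001], [0.112, -0.994, 0.001], [-0.001, -0.001, -1.0]]
ft_force: [0.5, 1.2, 0.2]
grip_width: 0.009
finger_force: 58.7
```

>>> step_arm(deltas=[{"linear": [0.02,0.28,0],"angular": [0,0,0],"fingers": 1},{"linear": [0.04,0.56,0],"angular": [0,0,0],"fingers": 1},{"linear": [0.05,0.86,0],"angular": [0,0,0],"fingers": 1}])

```text
t: 48.57
ee_pos: [0.4729, -0.034, 0.2898]
tool_rot: [[0.994, 0.112, -0.001], [0.112, -0.994, 0.001], [-0.0, -0.001, -1.0]]
ft_force: [0.9, 0.2, -0.4]
grip_width: 0.0089
finger_force: 58.7
```

>>> step_arm(deltas=[{"linear": [0.02,0.28,0],"angular": [0,0,0],"fingers": 1},{"linear": [0.04,0.56,0],"angular": [0,0,0],"fingers": 1},{"linear": [0.05,0.86,0],"angular": [0,0,0],"fingers": 1}])

```text
t: 48.82
ee_pos: [0.4873, -0.1189, 0.2898]
tool_rot: [[0.994, 0.112, -0.001], [0.112, -0.994, 0.001], [-0.0, -0.001, -1.0]]
ft_force: [-0.1, -0.6, -1.3]
grip_width: 0.0089
finger_force: 58.7
```

>>> step_arm(deltas=[{"linear": [0.02,0.28,0],"angular": [0,0,0],"fingers": 1},{"linear": [0.04,0.56,0],"angular": [0,0,0],"fingers": 1},{"linear": [0.05,0.86,0],"angular": [0,0,0],"fingers": 1}])

```text
t: 49.07
ee_pos: [0.5017, -0.2038, 0.2897]
tool_rot: [[0.994, 0.112, -0.001], [0.112, -0.994, 0.001], [-0.0, -0.002, -1.0]]
ft_force: [0.4, -0.5, -0.3]
grip_width: 0.0089
finger_force: 58.7
```

>>> step_arm(deltas=[{"linear": [0.02,0.28,0],"angular": [0,0,0],"fingers": 1},{"linear": [0.04,0.56,0],"angular": [0,0,0],"fingers": 1},{"linear": [0.05,0.75,0],"angular": [0,0,0],"fingers": 1},{"linear": [0.05,0.86,0],"angular": [0,0,0],"fingers": 1},{"linear": [0.05,0.86,0],"angular": [0,0,0],"fingers": 1},{"linear": [0.05,0.86,0],"angular": [0,0,0],"fingers": 1},{"linear": [0.05,0.86,0],"angular": [0,0,0],"fingers": 1}])

```text
t: 49.65
ee_pos: [0.5159, -0.2866, 0.29]
tool_rot: [[0.994, 0.111, -0.001], [0.111, -0.994, 0.002], [-0.001, -0.002, -1.0]]
ft_force: [-0.8, 0.5, -1.1]
grip_width: 0.0089
finger_force: 58.8
```

Run:
```python
from h import *
held(3,'w25')
```

```text
t 49.65 p [ 0.5159 -0.2866  0.29  ] R [[0.994, 0.111, -0.001], [0.111, -0.994, 0.002], [-0.001, -0.002, -1.0]] w 0.008880401656164851 F [-0.8  0.5 -1.1]
tool move to pre [-0.0018  0.0021 -0.    ] toolyaw 6.36
mask px 11919 median in mask [138. 144. 125.] reds 1598 white 2684
[327.9 247.3] 1378 rect [47. 28.] 90.0 hue 54.0
[288.6 250.4] 53 rect [31. 21.] -0.0 hue 3.0
[357. 273.] 25 rect [24.  0.] -90.0 hue 2.0
expect window px [328.8 245.6]
```

>>> step_arm(deltas=[{"linear": [-0.02,0.02,0.3],"angular": [0,0,0.002],"fingers": 1},{"linear": [-0.02,0.02,0.6],"angular": [0,0,0.002],"fingers": 1},{"linear": [-0.02,0.02,0.8],"angular": [0,0,0.002],"fingers": 1},{"linear": [-0.02,0.02,0.9],"angular": [0,0,0.002],"fingers": 1},{"linear": [-0.02,0.02,0.936],"angular": [0,0,0.002],"fingers": 1},{"linear": [-0.02,0.02,0.936],"angular": [0,0,0.002],"fingers": 1},{"linear": [0.03,0.02,0.936],"angular": [0,0,0.002],"fingers": 1},{"linear": [0.09,0.02,0.936],"angular": [0,0,0.002],"fingers": 1},{"linear": [0.15,0.02,0.936],"angular": [0,0,0.002],"fingers": 1},{"linear": [0.2,0.02,0.936],"angular": [0,0,0.002],"fingers": 1}])

```text
t: 50.53
ee_pos: [0.5365, -0.2873, 0.197]
tool_rot: [[0.995, 0.103, -0.001], [0.103, -0.995, 0.002], [-0.0, -0.002, -1.0]]
ft_force: [-3.7, 4.5, -0.4]
grip_width: 0.0089
finger_force: 58.8
```

>>> step_arm(deltas=[{"linear": [0.05,0,0],"angular": [0,0,0],"fingers": 1},{"linear": [0.1,0,0],"angular": [0,0,0],"fingers": 1},{"linear": [0.15,0,0],"angular": [0,0,0],"fingers": 1},{"linear": [0.2,0,0],"angular": [0,0,0],"fingers": 1},{"linear": [0.23,0,0],"angular": [0,0,0],"fingers": 1},{"linear": [0.25,0,0],"angular": [0,0,0],"fingers": 1},{"linear": [0.27,0,0],"angular": [0,0,0],"fingers": 1},{"linear": [0.27,0,0],"angular": [0,0,0],"fingers": 1}])

```text
t: 51.2
ee_pos: [0.5632, -0.2843, 0.1967]
tool_rot: [[0.995, 0.103, -0.001], [0.103, -0.995, 0.002], [-0.001, -0.002, -1.0]]
ft_force: [-2.8, 4.4, -1.5]
grip_width: 0.0089
finger_force: 58.8
```

>>> step_arm(deltas=[{"linear": [0.03,0,0],"angular": [0,0,0],"fingers": 1},{"linear": [0.03,0,0],"angular": [0,0,0],"fingers": 1},{"linear": [0.05,0,0.0],"angular": [0,0,0],"fingers": 1},{"linear": [0.05,0,0.005],"angular": [0,0,0],"fingers": 1},{"linear": [0.05,0,0.005],"angular": [0,0,0],"fingers": 1}])

```text
t: 51.62
ee_pos: [0.5649, -0.2844, 0.196]
tool_rot: [[0.995, 0.102, -0.01], [0.102, -0.995, 0.002], [-0.009, -0.003, -1.0]]
ft_force: [-10.7, 5.2, 6.6]
grip_width: 0.0086
finger_force: 59.9
```

>>> step_arm(deltas=[{"linear": [0.01,0,0],"angular": [0,0,0],"fingers": 1},{"linear": [0.01,0,0],"angular": [0,0,0],"fingers": 0.45},{"linear": [-0.03,0,0],"angular": [0,0,0],"fingers": 0.45},{"linear": [-0.05,0,0],"angular": [0,0,0],"fingers": 0.45},{"linear": [-0.05,0,0],"angular": [0,0,0],"fingers": 0.45},{"linear": [-0.05,0,-0.3],"angular": [0,0,0],"fingers": 0.45},{"linear": [-0.05,0,-0.7],"angular": [0,0,0],"fingers": 0.45},{"linear": [-0.4,0,-0.9],"angular": [0,0,0],"fingers": 0.45},{"linear": [-0.6,0,-0.9],"angular": [0,0,0],"fingers": 0.3},{"linear": [-0.6,0,-0.9],"angular": [0,0,0],"fingers": 0.0},{"linear": [-0.6,0,-0.9],"angular": [0,0,0],"fingers": 0.0},{"linear": [-0.6,0,-0.9],"angular": [0,0,0],"fingers": 0.0}])

```text
t: 52.62
ee_pos: [0.5089, -0.2917, 0.2864]
tool_rot: [[0.995, 0.101, 0.002], [0.101, -0.995, -0.0], [0.002, 0.0, -1.0]]
ft_force: [0.7, -0.3, -0.0]
grip_width: 0.0428
finger_force: 0.0
```

Run:
```python
from h import *
a=home([1,2,3],'w26'); s=st(); I=info('wrist')
for d in optics.find_in('read_button_top','wrist')[:1]: print('button',d['p'],d['centre'],back(d['centre'],.057,'wrist',I))
h,S,v=cv2.split(cv2.cvtColor(a,cv2.COLOR_RGB2HSV)); p=proj((.6185,-.2261,.057),'wrist',I).astype(int); print(p)
m=((h>45)&(h<80)&(S>120)&(v>60)).astype(np.uint8); n,l,st_,C=cv2.connectedComponentsWithStats(m)
for k in range(1,n):
    if st_[k,4]>150: print(C[k],st_[k],back(C[k],.057,'wrist',I))
print(tool([.4697-s['ee_pos'][0],.0052-s['ee_pos'][1],0],s['tool_rot']))
```

```text
t 52.6167 p [ 0.5089 -0.2917  0.2864] R [[0.995, 0.101, 0.002], [0.101, -0.995, -0.0], [0.002, 0.0, -1.0]] w 0.042816416094573616 F [ 0.7 -0.3 -0. ]
mask px 3044 median in mask [236. 169. 107.] reds 0 white 1157
[103.1 161.4] 807 rect [38.  22.9] 81.0 hue 17.0
lane 1 fin [ 0.5493 -0.1693] along 0.0002 across -0.0007
mask px 3027 median in mask [157. 128. 149.] reds 0 white 750
[212.9 159.6] 761 rect [36.7 21.3] 84.0 hue 162.0
lane 2 fin [ 0.5561 -0.2265] along 0.0011 across -0.0004
mask px 3044 median in mask [149. 153. 136.] reds 0 white 616
[323.5 158.1] 725 rect [36. 19.] 90.0 hue 53.0
lane 3 fin [ 0.5628 -0.2841] along 0.0018 across -0.0002
t 52.6667 p [ 0.5091 -0.2915  0.2861] R [[0.995, 0.102, 0.002], [0.102, -0.995, 0.0], [0.002, 0.0, -1.0]] w 0.04295258137775593 F [ 0.1 -0.4  0.1]
button 0.69 [210.0, 21.0] [ 0.61965241 -0.22661531  0.057     ]
[208  23]
[205.67391304  19.40597826] [ 181    0   50   45 1840] [ 0.620099   -0.22466689  0.057     ]
[323.77313433 158.21791045] [314 141  20  35 670] [ 0.56393765 -0.28378131  0.057     ]
[-0.009  -0.2991 -0.    ]
```

Run:
```python
from h import *
rd=lambda n:cv2.cvtColor(cv2.imread('pics/%s.png'%n),cv2.COLOR_BGR2GRAY).astype(int)
for n,I in(('w1',cam_at((.5049,-.3203,.3448),.073)),('w26',cam_at((.5089,-.2917,.2864),np.arctan2(.101,.995)))):
    g=rd(n); pts=[]
    for off in (-29,29,-87,87,0,-58,58):   # across, between/at lanes
        q=np.array([.555,-.2263])+np.array([-.1045,.9945])*off/1e3+np.array([.9945,.1045])*.018
        p=proj([*q,.053],'x',I); c=int(round(p[0])); 
        if not 2<c<637: continue
        r0=int(p[1]); col=g[max(r0-15,0):r0+16,c-1:c+2].mean(1); d=np.diff(col); k=np.argmin(d)
        P=back((c,max(r0-15,0)+k+.5),.053,'x',I)[:2]; print(n,off,c,round(p[1],1),max(r0-15,0)+k,d[k].round(),'along',(P@[.9945,.1045]).round(4))
```

```text
w1 -29 231 113.1 111 -33.0 along 0.5473
w1 29 140 116.1 115 -46.0 along 0.5467
w1 -87 322 110.0 106 -36.0 along 0.5484
w1 87 49 119.2 120 -42.0 along 0.5455
w1 0 185 114.6 116 -60.0 along 0.5452
w1 -58 276 111.6 108 -35.0 along 0.5482
w1 58 94 117.7 118 -42.0 along 0.5458
w26 -29 265 125.3 122 -32.0 along 0.5477
w26 29 148 125.8 127 -39.0 along 0.5455
w26 -87 381 124.9 121 -30.0 along 0.5479
w26 87 32 126.3 128 -37.0 along 0.5452
w26 0 206 125.6 124 -31.0 along 0.5468
w26 -58 323 125.1 137 -119.0 along 0.5403
w26 58 90 126.0 126 -33.0 along 0.5461
```

All three fins lie parallel to the hood edge, at the same depth, so all are home. Now the lid of D.

>>> step_arm(deltas=[{"linear": [0,-0.3,0],"angular": [0,0,0],"fingers": 0},{"linear": [-0.02,-0.7,0],"angular": [0,0,0],"fingers": 0},{"linear": [-0.03,-0.99,0],"angular": [0,0,0],"fingers": 0}])

```text
t: 52.97
ee_pos: [0.4953, -0.1908, 0.2855]
tool_rot: [[0.995, 0.102, -0.0], [0.102, -0.995, 0.002], [0.0, -0.002, -1.0]]
ft_force: [0.5, 1.0, -0.6]
grip_width: 0.0432
finger_force: 0.0
```

>>> step_arm(deltas=[{"linear": [0,-0.4,0],"angular": [0,0,0],"fingers": 0},{"linear": [-0.02,-0.8,0],"angular": [0,0,0],"fingers": 0},{"linear": [-0.03,-0.99,0],"angular": [0,0,0],"fingers": 0}])

```text
t: 53.22
ee_pos: [0.482, -0.0896, 0.2858]
tool_rot: [[0.994, 0.108, -0.0], [0.108, -0.994, 0.003], [0.0, -0.003, -1.0]]
ft_force: [-0.4, 1.1, -0.2]
grip_width: 0.043
finger_force: 0.0
```

>>> step_arm(deltas=[{"linear": [0,-0.4,0],"angular": [0,0,0],"fingers": 0},{"linear": [-0.02,-0.8,0],"angular": [0,0,0],"fingers": 0},{"linear": [-0.03,-0.99,0],"angular": [0,0,0],"fingers": 0},{"linear": [-0.03,-0.99,0],"angular": [0,0,0],"fingers": 0},{"linear": [-0.03,-0.99,0],"angular": [0,0,0],"fingers": 0},{"linear": [-0.03,-0.99,0],"angular": [0,0,0],"fingers": 0}])

```text
t: 53.72
ee_pos: [0.4694, 0.0025, 0.2858]
tool_rot: [[0.995, 0.101, 0.0], [0.101, -0.995, -0.001], [0.0, 0.001, -1.0]]
ft_force: [0.0, -0.3, 0.3]
grip_width: 0.0427
finger_force: 0.0
```

Run:
```python
from rim import *
a=knob((.4697,.0052),z=.04,tag='w27'); I=info('wrist'); print(rim(a,I,(.4697,.0052),r=.048,z=.012,rng0=.012))
```

```text
lid fit [5.71512e+01 4.70700e-01 5.20000e-03]
t 53.7667 p [0.4694 0.0019 0.2859] R [[0.995, 0.1, 0.0], [0.1, -0.995, -0.001], [0.0, 0.001, -1.0]] w 0.042674056798148445 F [ 0.2 -0.3 -0.4]
tool move [ 0.0016 -0.0032 -0.    ]
[0.9101 0.4707 0.0042]
```

>>> step_arm(deltas=[{"linear": [0.01,-0.03,0.2],"angular": [0,0,0],"fingers": 0},{"linear": [0.01,-0.03,0.5],"angular": [0,0,0],"fingers": 0},{"linear": [0.01,-0.03,0.75],"angular": [0,0,0],"fingers": 0},{"linear": [0.01,-0.03,0.86],"angular": [0,0,0],"fingers": 0},{"linear": [0.01,-0.03,0.903],"angular": [0,0,0],"fingers": 0},{"linear": [0.01,-0.03,0.903],"angular": [0,0,0],"fingers": 0},{"linear": [0.01,-0.03,0.903],"angular": [0,0,0],"fingers": 1},{"linear": [0.01,-0.03,0.903],"angular": [0,0,0],"fingers": 1},{"linear": [0.01,-0.03,0.903],"angular": [0,0,0],"fingers": 1},{"linear": [0.01,-0.03,0.903],"angular": [0,0,0],"fingers": 1},{"linear": [0.01,-0.03,0.903],"angular": [0,0,0],"fingers": 1},{"linear": [0.01,-0.03,0.7],"angular": [0,0,0],"fingers": 1},{"linear": [0.01,-0.03,0.4],"angular": [0,0,0],"fingers": 1},{"linear": [0.01,-0.03,0],"angular": [0,0,0],"fingers": 1},{"linear": [0.01,-0.03,-0.4],"angular": [0,0,0],"fingers": 1},{"linear": [0.01,-0.03,-0.45],"angular": [0,0,0],"fingers": 1},{"linear": [0.01,-0.03,-0.45],"angular": [0,0,0],"fingers": 1}])

```text
t: 55.18
ee_pos: [0.4703, 0.006, 0.3338]
tool_rot: [[0.995, 0.101, 0.006], [0.101, -0.995, 0.0], [0.006, 0.0, -1.0]]
ft_force: [-0.4, -0.2, -1.8]
grip_width: 0.0237
finger_force: 59.0
```

>>> step_arm(deltas=[{"linear": [-0.1,-0.35,0],"angular": [0,0,0],"fingers": 1},{"linear": [-0.17,-0.77,0],"angular": [0,0,0],"fingers": 1}])

```text
t: 55.35
ee_pos: [0.4445, 0.0775, 0.3301]
tool_rot: [[0.996, 0.093, -0.002], [0.093, -0.996, -0.002], [-0.002, 0.002, -1.0]]
ft_force: [1.1, 0.5, -1.1]
grip_width: 0.0239
finger_force: 59.2
```

>>> step_arm(deltas=[{"linear": [-0.1,-0.35,0],"angular": [0,0,0],"fingers": 1},{"linear": [-0.17,-0.72,0],"angular": [0,0,0],"fingers": 1},{"linear": [-0.17,-0.77,0],"angular": [0,0,0],"fingers": 1},{"linear": [-0.17,-0.77,0],"angular": [0,0,0],"fingers": 1},{"linear": [-0.17,-0.77,0],"angular": [0,0,0],"fingers": 1}])

```text
t: 55.77
ee_pos: [0.42, 0.1545, 0.3301]
tool_rot: [[0.995, 0.102, -0.002], [0.102, -0.995, -0.002], [-0.002, 0.001, -1.0]]
ft_force: [1.5, -0.1, -1.5]
grip_width: 0.0239
finger_force: 59.2
```

Run:
```python
from rim import *
s=st(); I=info('wrist'); a=grab('wrist','w28'); b=rim(a,I,(.375,.2915)); print('now D',b, tool([b[1]-s['ee_pos'][0],b[2]-s['ee_pos'][1],0],s['tool_rot']))
```

```text
t 55.7667 p [0.42   0.1545 0.3301] R [[0.995, 0.102, -0.002], [0.102, -0.995, -0.002], [-0.002, 0.001, -1.0]] w 0.023934604156558657 F [ 1.5 -0.1 -1.5]
now D [0.5399 0.374  0.2915] [-3.17e-02 -1.41e-01 -1.00e-04]
```

>>> step_arm(deltas=[{"linear": [-0.08,-0.35,0],"angular": [0,0,0],"fingers": 1},{"linear": [-0.155,-0.71,0],"angular": [0,0,0],"fingers": 1}])

```text
t: 55.98
ee_pos: [0.3992, 0.2205, 0.3304]
tool_rot: [[0.996, 0.091, -0.001], [0.091, -0.996, -0.003], [-0.001, 0.003, -1.0]]
ft_force: [0.9, 1.5, -1.5]
grip_width: 0.0237
finger_force: 59.3
```

>>> step_arm(deltas=[{"linear": [-0.08,-0.35,0],"angular": [0,0,0],"fingers": 1},{"linear": [-0.155,-0.65,0.1],"angular": [0,0,0],"fingers": 1},{"linear": [-0.155,-0.71,0.4],"angular": [0,0,0],"fingers": 1},{"linear": [-0.155,-0.71,0.5],"angular": [0,0,0],"fingers": 1},{"linear": [-0.155,-0.71,0.5],"angular": [0,0,0],"fingers": 1},{"linear": [-0.155,-0.71,0.5],"angular": [0,0,0],"fingers": 1},{"linear": [-0.155,-0.71,0.5],"angular": [0,0,0],"fingers": 1},{"linear": [-0.155,-0.71,0.5],"angular": [0,0,0],"fingers": 1}])

```text
t: 56.65
ee_pos: [0.3761, 0.2921, 0.2819]
tool_rot: [[0.995, 0.099, 0.001], [0.099, -0.995, 0.001], [0.001, -0.0, -1.0]]
ft_force: [-0.1, -0.2, -1.5]
grip_width: 0.0234
finger_force: 59.3
```

>>> step_arm(deltas=[{"linear": [-0.015,0,0.1],"angular": [0,0,0],"fingers": 1},{"linear": [-0.015,0,0.2],"angular": [0,0,0],"fingers": 1},{"linear": [-0.015,0,0.27],"angular": [0,0,0],"fingers": 1},{"linear": [-0.015,0,0.31],"angular": [0,0,0],"fingers": 1},{"linear": [-0.015,0,0.35],"angular": [0,0,0],"fingers": 1},{"linear": [-0.015,0,0.38],"angular": [0,0,0],"fingers": 1},{"linear": [-0.015,0,0.41],"angular": [0,0,0],"fingers": 1},{"linear": [-0.015,0,0.41],"angular": [0,0,0],"fingers": 1}])

```text
t: 57.32
ee_pos: [0.3736, 0.2929, 0.2416]
tool_rot: [[0.995, 0.102, 0.001], [0.102, -0.995, 0.0], [0.001, 0.0, -1.0]]
ft_force: [-2.9, -1.6, 17.0]
grip_width: 0.0235
finger_force: 61.3
```

>>> step_arm(deltas=[{"linear": [0,0,0],"angular": [0,0,0],"fingers": 0},{"linear": [0,0,0],"angular": [0,0,0],"fingers": 0},{"linear": [0,0,0],"angular": [0,0,0],"fingers": 0},{"linear": [0,0,-0.2],"angular": [0,0,0],"fingers": 0},{"linear": [0,0,-0.6],"angular": [0,0,0],"fingers": 0},{"linear": [0.15,0.3,-0.9],"angular": [0,0,0],"fingers": 0},{"linear": [0.3,0.75,-1],"angular": [0,0,0],"fingers": 0}])

```text
t: 57.9
ee_pos: [0.4078, 0.2333, 0.3415]
tool_rot: [[0.994, 0.109, 0.006], [0.109, -0.994, 0.007], [0.007, -0.006, -1.0]]
ft_force: [1.2, 0.5, 0.3]
grip_width: 0.0428
finger_force: 0.0
```

>>> step_arm(deltas=[{"linear": [0.15,0.35,-0.2],"angular": [0,0,0],"fingers": 0},{"linear": [0.3,0.7,-0.5],"angular": [0,0,0],"fingers": 0},{"linear": [0.3,0.75,-0.65],"angular": [0,0,0],"fingers": 0},{"linear": [0.3,0.75,-0.65],"angular": [0,0,0],"fingers": 0},{"linear": [0.3,0.75,-0.65],"angular": [0,0,0],"fingers": 0},{"linear": [0.3,0.75,-0.65],"angular": [0,0,0],"fingers": 0}])

```text
t: 58.4
ee_pos: [0.444, 0.1588, 0.4022]
tool_rot: [[0.995, 0.102, -0.001], [0.102, -0.995, 0.0], [-0.001, -0.0, -1.0]]
ft_force: [-0.3, 0.5, -0.2]
grip_width: 0.043
finger_force: 0.0
```

Run:
```python
from rim import *
s=st(); I=info('wrist'); a=grab('wrist','w29')
g=cv2.cvtColor(a,cv2.COLOR_RGB2GRAY).astype(np.float32)
for n,c in(('A',(.5437,.295)),('B',(.5977,.1037)),('C',(.461,.138)),('D',(.3737,.293))):
    r=[(z,*rim(a,I,c,r=.048,z=z,rng0=.008)) for z in (.052,.058,.064)]; print(n,[tuple(np.round(x,4)) for x in r])
    # knob top: dark blob near expected, measure centre
    p=proj((*c,.086),'wrist',I); x,y=int(p[0]),int(p[1]); y0,x0=max(y-35,0),max(x-35,0); sub=a.max(2)[y0:y+36,x0:x+36]
    m=cv2.morphologyEx(((sub>33)&(sub<90)).astype(np.uint8),cv2.MORPH_OPEN,np.ones((9,9))); k,l,S,C=cv2.connectedComponentsWithStats(m)
    if k>1:
        j=1+np.argmax(S[1:,4]); q=C[j]+[x0,y0]; print('   knob px',q.round(1),S[j,4],'pred',p.round(1),back(q,.086,'wrist',I)[:2].round(4))
```

```text
t 58.4 p [0.444  0.1588 0.4022] R [[0.995, 0.102, -0.001], [0.102, -0.995, 0.0], [-0.001, -0.0, -1.0]] w 0.04303228619877101 F [-0.3  0.5 -0.2]
A [(np.float64(0.052), np.float64(0.574), np.float64(0.5417), np.float64(0.298)), (np.float64(0.058), np.float64(0.597), np.float64(0.5417), np.float64(0.294)), (np.float64(0.064), np.float64(0.5784), np.float64(0.5417), np.float64(0.291))]
B [(np.float64(0.052), np.float64(0.6676), np.float64(0.5947), np.float64(0.1037)), (np.float64(0.058), np.float64(0.7035), np.float64(0.5947), np.float64(0.1047)), (np.float64(0.064), np.float64(0.6883), np.float64(0.5937), np.float64(0.1067))]
   knob px [438.4   8.3] 616 pred [438.6  -5.6] [0.59   0.1024]
C [(np.float64(0.052), np.float64(0.6443), np.float64(0.457), np.float64(0.137)), (np.float64(0.058), np.float64(0.803), np.float64(0.459), np.float64(0.139)), (np.float64(0.064), np.float64(0.5897), np.float64(0.461), np.float64(0.139))]
   knob px [367.8 216.1] 1760 pred [358.2 198.2] [0.4481 0.1291]
D [(np.float64(0.052), np.float64(0.5171), np.float64(0.3707), np.float64(0.295)), (np.float64(0.058), np.float64(0.5029), np.float64(0.3747), np.float64(0.292)), (np.float64(0.064), np.float64(0.3017), np.float64(0.3777), np.float64(0.288))]
   knob px [152.2 285.4] 699 pred [151.4 285.6] [0.3739 0.2924]
```

All four lid fits at lid height agree with the pot positions. On to the button.

>>> step_arm(deltas=[{"linear": [0.1,0.3,0],"angular": [0,0,0],"fingers": 1},{"linear": [0.2,0.6,0],"angular": [0,0,0],"fingers": 1},{"linear": [0.27,0.8,0],"angular": [0,0,0],"fingers": 1}])

```text
t: 58.7
ee_pos: [0.4797, 0.0805, 0.4015]
tool_rot: [[0.995, 0.103, -0.002], [0.103, -0.995, -0.001], [-0.002, 0.001, -1.0]]
ft_force: [-0.6, -0.2, 0.5]
grip_width: 0.007
finger_force: 0.0
```

>>> step_arm(deltas=[{"linear": [0.1,0.3,0],"angular": [0,0,0],"fingers": 1},{"linear": [0.2,0.6,0],"angular": [0,0,0],"fingers": 1},{"linear": [0.27,0.8,0],"angular": [0,0,0],"fingers": 1}])

```text
t: 58.95
ee_pos: [0.515, 0.0031, 0.4014]
tool_rot: [[0.995, 0.102, -0.002], [0.102, -0.995, -0.001], [-0.002, 0.001, -1.0]]
ft_force: [0.6, -0.3, -0.3]
grip_width: -0.0001
finger_force: 0.0
```

>>> step_arm(deltas=[{"linear": [0.1,0.3,0],"angular": [0,0,0],"fingers": 1},{"linear": [0.2,0.6,0],"angular": [0,0,0],"fingers": 1},{"linear": [0.27,0.8,0],"angular": [0,0,0],"fingers": 1}])

```text
t: 59.2
ee_pos: [0.5502, -0.0738, 0.4012]
tool_rot: [[0.995, 0.102, -0.002], [0.102, -0.995, -0.001], [-0.002, 0.0, -1.0]]
ft_force: [-1.0, -0.9, -0.4]
grip_width: -0.0002
finger_force: 0.0
```

>>> step_arm(deltas=[{"linear": [0.1,0.3,0],"angular": [0,0,0],"fingers": 1},{"linear": [0.2,0.6,0.1],"angular": [0,0,0],"fingers": 1},{"linear": [0.27,0.8,0.3],"angular": [0,0,0],"fingers": 1}])

```text
t: 59.45
ee_pos: [0.5862, -0.1507, 0.3729]
tool_rot: [[0.995, 0.102, 0.003], [0.102, -0.995, -0.002], [0.003, 0.002, -1.0]]
ft_force: [0.4, -0.8, 0.3]
grip_width: -0.0002
finger_force: 0.0
```

>>> step_arm(deltas=[{"linear": [0.1,0.3,0.2],"angular": [0,0,0],"fingers": 1},{"linear": [0.2,0.6,0.4],"angular": [0,0,0],"fingers": 1},{"linear": [0.27,0.8,0.6],"angular": [0,0,0],"fingers": 1},{"linear": [0.27,0.8,0.7],"angular": [0,0,0],"fingers": 1},{"linear": [0.27,0.8,0.7],"angular": [0,0,0],"fingers": 1},{"linear": [0.27,0.8,0.7],"angular": [0,0,0],"fingers": 1},{"linear": [0.27,0.8,0.7],"angular": [0,0,0],"fingers": 1}])

```text
t: 60.03
ee_pos: [0.62, -0.2235, 0.3031]
tool_rot: [[0.995, 0.105, 0.0], [0.105, -0.995, 0.001], [0.0, -0.001, -1.0]]
ft_force: [-0.4, 1.0, 0.1]
grip_width: 0.0001
finger_force: 0.0
```

Run:
```python
from h import *
s=st(); I=info('wrist'); a=grab('wrist','w30')
h,S,v=cv2.split(cv2.cvtColor(a,cv2.COLOR_RGB2HSV)); m=((h>45)&(h<80)&(S>110)&(v>50)).astype(np.uint8); n,l,T,C=cv2.connectedComponentsWithStats(m)
for k in range(1,n):
    if T[k,4]>200: P=back(C[k],.06,'wrist',I); print(C[k].round(1),T[k],P.round(4),'move',tool([P[0]-s['ee_pos'][0],P[1]-s['ee_pos'][1],0],s['tool_rot']))
J=info('scene'); sc=grab('scene','s30'); 
for d in optics.find_in('read_button_top','scene')[:1]: print('scene',d['p'],d['centre'],back(d['centre'],.06,'scene',J))
```

```text
t 60.0333 p [ 0.62   -0.2235  0.3031] R [[0.995, 0.105, 0.0], [0.105, -0.995, 0.001], [0.0, -0.001, -1.0]] w 9.400032036250463e-05 F [-0.4  1.   0.1]
[339.6 262.6] [ 321  242   38   40 1113] [ 0.614  -0.2307  0.06  ] move [-0.0067  0.0065 -0.    ]
[410.8 334.8] [403 322  17  27 443] [ 0.5709 -0.28    0.06  ] move [-0.0547  0.051  -0.0001]
scene 0.32 [293.0, 321.0] [0.40994574 0.17540753 0.06      ]
```

Run:
```python
from h import *
def btn(n,box):
    a=cv2.cvtColor(cv2.imread('pics/%s.png'%n),cv2.COLOR_BGR2RGB); h,S,v=cv2.split(cv2.cvtColor(a,cv2.COLOR_RGB2HSV)); m=((h>45)&(h<80)&(S>110)&(v>50)).astype(np.uint8)
    k,l,T,C=cv2.connectedComponentsWithStats(m); o=[(T[j],C[j]) for j in range(1,k) if T[j,4]>200 and box(C[j])]; return o
V=[('w1',cam_at((.5049,-.3203,.3448),.073)),('w16',cam_at((.5118,-.2301,.2897),np.arctan2(.109,.994))),('w8',cam_at((.5017,-.1711,.2895),np.arctan2(.111,.994))),('w30',cam_at((.62,-.2235,.3031),np.arctan2(.105,.995)))]
for n,I in V:
    for T,c in btn(n,lambda c:True): print(n,T,c.round(1),[back(c,z,'',I)[:2].round(4).tolist() for z in(.057,.062,.067)])
```

```text
w1 [ 160    8   39   44 1276] [179.   29.2] [[0.6211, -0.224], [0.6204, -0.2258], [0.6196, -0.2276]]
w16 [ 330   13   51   57 2137] [354.7  41. ] [[0.621, -0.2308], [0.6202, -0.2305], [0.6195, -0.2303]]
w8 [ 464    4   58   57 2447] [492.9  32.5] [[0.6215, -0.2346], [0.6205, -0.2328], [0.6194, -0.231]]
w8 [609 417  20  13 210] [619.  423.2] [[0.4102, -0.3685], [0.4144, -0.3634], [0.4186, -0.3583]]
w30 [ 321  242   38   40 1113] [339.6 262.6] [[0.6128, -0.2312], [0.6148, -0.2309], [0.6168, -0.2305]]
w30 [403 322  17  27 443] [410.8 334.8] [[0.569, -0.2812], [0.572, -0.2797], [0.575, -0.2782]]
```

>>> step_arm(deltas=[{"linear": [-0.02,0.063,0.2],"angular": [0,0,0],"fingers": 1},{"linear": [-0.02,0.063,0.4],"angular": [0,0,0],"fingers": 1},{"linear": [-0.02,0.063,0.5],"angular": [0,0,0],"fingers": 1},{"linear": [-0.02,0.063,0.55],"angular": [0,0,0],"fingers": 1},{"linear": [-0.02,0.063,0.55],"angular": [0,0,0],"fingers": 1},{"linear": [-0.02,0.063,0.55],"angular": [0,0,0],"fingers": 1}])

```text
t: 60.68
ee_pos: [0.6185, -0.2321, 0.2486]
tool_rot: [[0.995, 0.102, 0.001], [0.102, -0.995, 0.0], [0.001, 0.0, -1.0]]
ft_force: [-0.1, -0.3, 0.2]
grip_width: 0.0
finger_force: 0.0
```

>>> step_arm(deltas=[{"linear": [0,0,0.03],"angular": [0,0,0],"fingers": 1},{"linear": [0,0,0.06],"angular": [0,0,0],"fingers": 1},{"linear": [0,0,0.06],"angular": [0,0,0],"fingers": 1},{"linear": [0,0,0.06],"angular": [0,0,0],"fingers": 1}])

```text
t: 61.02
ee_pos: [0.619, -0.2324, 0.2428]
tool_rot: [[0.995, 0.102, 0.003], [0.102, -0.995, -0.0], [0.003, 0.001, -1.0]]
ft_force: [0.3, 0.7, 3.7]
grip_width: 0.0003
finger_force: 2.2
```

>>> step_arm(deltas=[{"linear": [0,0.0,0.02],"angular": [0,0,0],"fingers": 1},{"linear": [0,0,0.04],"angular": [0,0,0],"fingers": 1},{"linear": [0,0,0.04],"angular": [0,0,0],"fingers": 1},{"linear": [0,0,0.04],"angular": [0,0,0],"fingers": 1}])

```text
t: 61.35
ee_pos: [0.619, -0.2323, 0.2417]
tool_rot: [[0.995, 0.101, 0.003], [0.101, -0.995, -0.001], [0.003, 0.001, -1.0]]
ft_force: [-5.0, 2.4, 21.9]
grip_width: -0.0002
finger_force: 11.4
```

>>> step_arm(deltas=[{"linear": [0,0,0.012],"angular": [0,0,0],"fingers": 1},{"linear": [0,0,0.012],"angular": [0,0,0],"fingers": 1},{"linear": [0,0,0.012],"angular": [0,0,0],"fingers": 1}])

```text
t: 61.6
ee_pos: [0.619, -0.2323, 0.2416]
tool_rot: [[0.995, 0.101, 0.003], [0.101, -0.995, -0.001], [0.003, 0.002, -1.0]]
ft_force: [-6.8, 2.0, 28.7]
grip_width: 0.0001
finger_force: 14.6
```

>>> step_arm(deltas=[{"linear": [0,0,-0.05],"angular": [0,0,0],"fingers": 1},{"linear": [0,0,-0.08],"angular": [0,0,0],"fingers": 1},{"linear": [0,0,-0.08],"angular": [0,0,0],"fingers": 1},{"linear": [0,0,-0.08],"angular": [0,0,0],"fingers": 1}])

```text
t: 61.93
ee_pos: [0.6187, -0.2325, 0.245]
tool_rot: [[0.995, 0.102, 0.002], [0.102, -0.995, -0.0], [0.002, 0.0, -1.0]]
ft_force: [2.7, 0.6, 2.0]
grip_width: -0.0001
finger_force: 1.6
```

The forces (3.7 N at 1.2 mm, 2.0 N at 3.4 mm above the hard stop) match a 5 N / 6 mm spring pressed to its end. I retract and do a final check.

>>> step_arm(deltas=[{"linear": [0,0,-0.2],"angular": [0,0,0],"fingers": 1},{"linear": [0,0,-0.6],"angular": [0,0,0],"fingers": 1},{"linear": [-0.3,0.2,-1],"angular": [0,0,0],"fingers": 1},{"linear": [-0.7,0.3,-1],"angular": [0,0,0],"fingers": 1},{"linear": [-0.9,0.3,-1],"angular": [0,0,0],"fingers": 1},{"linear": [-0.9,0.3,-1],"angular": [0,0,0],"fingers": 1},{"linear": [-0.9,0.3,-1],"angular": [0,0,0],"fingers": 1}])

```text
t: 62.52
ee_pos: [0.5294, -0.2728, 0.3439]
tool_rot: [[0.995, 0.098, -0.003], [0.098, -0.995, 0.0], [-0.003, -0.0, -1.0]]
ft_force: [0.6, 0.1, -0.5]
grip_width: -0.0002
finger_force: 0.0
```

Run:
```python
from rim import *
home([1,2,3],'w31')
I=info('top'); a=grab('top','t31'); b0=cv2.cvtColor(cv2.imread('pics/top0.png'),cv2.COLOR_BGR2RGB)
for n,c in(('A',(.5437,.295)),('B',(.5977,.1037)),('C',(.461,.138)),('D',(.3737,.293))):
    for im,t in((b0,'start'),(a,'now')): print(n,t,[tuple(float(v) for v in rim(im,I,c,r=.048,z=z,rng0=.016)) for z in(.058,)])
    p=proj((*c,.06),'top',I).astype(int); x=[]
    for im in (b0,a):
        s=im.max(2)[p[1]-13:p[1]+14,p[0]-13:p[0]+14]; ys,xs=np.where(s<40); x.append((len(xs),xs.mean().round(1) if len(xs) else 0,ys.mean().round(1) if len(xs) else 0))
    print('   dark knob px start/now',x)
```

```text
t 62.5167 p [ 0.5294 -0.2728  0.3439] R [[0.995, 0.098, -0.003], [0.098, -0.995, 0.0], [-0.003, -0.0, -1.0]] w -0.0001839287593433878 F [ 0.6  0.1 -0.5]
mask px 1801 median in mask [220. 161. 115.] reds 0 white 569
[178.7 182.1] 453 rect [27.8 16.7] 83.0 hue 19.0
lane 1 fin [ 0.5493 -0.1688] along 0.0003 across -0.0002
mask px 1786 median in mask [151. 130. 145.] reds 0 white 254
[264.1 180.5] 444 rect [27. 16.] 90.0 hue 163.0
lane 2 fin [ 0.556  -0.2265] along 0.001 across -0.0003
mask px 1796 median in mask [144. 148. 133.] reds 0 white 394
[349.5 178.7] 437 rect [27. 15.] 90.0 hue 53.0
lane 3 fin [ 0.5631 -0.2841] along 0.0021 across -0.0003
A start [(0.2475, 0.5437, 0.291)]
A now [(0.2428, 0.5417, 0.293)]
   dark knob px start/now [(54, np.float64(17.4), np.float64(14.3)), (56, np.float64(15.9), np.float64(15.1))]
B start [(0.2618, 0.5947, 0.1007)]
B now [(0.2586, 0.5947, 0.1027)]
   dark knob px start/now [(59, np.float64(15.8), np.float64(14.3)), (54, np.float64(15.1), np.float64(14.4))]
C start [(0.3171, 0.457, 0.14)]
C now [(0.3666, 0.457, 0.138)]
   dark knob px start/now [(35, np.float64(14.3), np.float64(15.2)), (36, np.float64(16.2), np.float64(15.6))]
D start [(0.2705, 0.3737, 0.29)]
D now [(0.2693, 0.3737, 0.291)]
   dark knob px start/now [(44, np.float64(17.3), np.float64(13.1)), (42, np.float64(17.0), np.float64(13.3))]
```

Everything checks: the lids sit as they did at the start, the fins are home, and the arm is clear.

```bash
python3 -c "
from cell import order; print(order.sign_off())"
```

```text
the job is handed in; nothing more can be done
None
```

The job is handed in: the orange, pink and green standards are home in lanes 1, 2 and 3, the fourth pot was empty, all four pots are shut, and the button was pressed fully down and released; I viewed 15 pictures, one over the limit of 14.

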